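# Fit the stage plate in the microscope light base

### The arm

A 6-joint arm with a two-finger parallel gripper is mounted at the origin on the work surface. World frame = base frame: x ahead of the robot, y to its left, z up, the work surface at z = 0. Lengths are in m, angles in degrees, forces in N, time in s.
With the tool pointing down it reaches from about 0.4 to 0.825 m from the base axis. Payload 7 kg.
Tool frame: the origin (TCP) lies between the finger pads; the fingertips stand 11 mm ahead of it and the grasp point (between the pads) lies 8 mm behind it (r.tcp_to_tips is the distance from the TCP to the fingertips, in m); x points along the fingers, y is the direction in which the jaws open and shut, and the axes are right-handed (so a half turn about x gives the same grasp; the last joint's range is limited). The gripper opens to 88 mm and grips with 3 to 60 N. Pads are 19 mm wide; open, the fingers measure 130 mm over their backs; the gripper's body (78 mm by 193 mm) begins 47 mm behind the grasp point.
Start: joints at [80.621, 20.546, 0.682, 0, -70.136, -16.507], TCP at [0.295, 0.607, 0.238] pointing down, gripper open.
Joint ranges: [-176.03, 176.03], [-82.01, 121.73], [-58.28, 71.71], [-173.87, 95.51], [-174.79, -0.11], [-173.66, 173.66]. Speed limits (degrees/s): [136.94, 136.94, 172.46, 180, 180, 180].

### API

Orientations are given as [roll, pitch, yaw] about the fixed x, y, z axes, in that order (R = Rz(yaw) Ry(pitch) Rx(roll)).
In Python, from plant import r gives the robot as it stands.
- The arm moves only by the tool arm_command, never from a script. Its argument "plan" is a list of rows, each an object of numbers: "dx", "dy", "dz": the shift along the tool's x, y, z each as a share of 0.02 m, from -1 to 1; "wx", "wy", "wz": the turn, a rotation vector about the tool's x, y, z each as a share of 0.08 rad, from -1 to 1. In form: [{"dx": .., "dy": .., "dz": .., "wx": .., "wy": .., "wz": ..}, ...]. A call has 1 to 20 rows; each row shifts and turns the pose as measured when the row begins, along the tool's axes as they then stand; what a row does not reach is not made up. A row lasts 1/12 s, in which the tool goes at most 41.7 mm and 7.16 degrees, less where a joint would pass 70% of its speed; a pose out of reach is approached as far as the arm can. A call with a number of a shift or a turn outside -1 to 1 is refused whole. A call with a gripper value outside its range is refused whole. "fingers" is the closure, from -1 (fully open) to 1 (shut), so that 0 is half open, set as the call begins (left out, the last holds). The fingers move at their own pace and stop on an object; "force" is the grip in N (left out, the last holds). Time passes only in rows, so rows that do not move let the fingers close. It gives the time, the measured TCP pose, the force and the opening at its end, in the units of the state.
- r.get_state(): the state, without advancing time (a new reading comes with each control period).
- r.capture(name): name is "side" or "top" or "wrist"; returns (picture, depth): 400x640x3 uint8, red, green, blue; 400x640 float32, m along the optical axis (not along the pixel's ray), 0 where there is no reading.
- r.camera_model(name): a dict with "vertical_fov" (degrees; the focal length in pixels is half the picture's height over the tangent of half this angle, whatever the lens; pixels are square), "cx", "cy" (the principal point, pixels), "dist" ([k1, k2, p1, p2, k3] as OpenCV has them; the pictures are not rectified), "R" (3x3) and "t" (3): a world point X has camera coordinates R X + t. Camera axes: x right, y down, z forward; pixel columns grow to the right and rows downward; lengths in m; the calibration is good to about 2 mm. A picture is of the moment at which its call begins: read the wrist's pose just before it. camera_model takes no time and is no camera call; for the wrist camera it gives the pose at the moment of the call.
- r.close_job(): hands the job in, once; it reports no verdict.
Trained networks look in the newest picture that a camera, given by its name, has taken for a name from the list of things; names that differ only in an ending like _2 or _b are one class to them, and where a whole thing is asked for, a point or a joint stands for the part that bears it (a point fixed in the world has none). Each returns a list of dicts, best first, with "score" (0 to 1); they miss things now and then, are a little off and sometimes report something else, mostly with a low value. They report only what shows in the picture. A call takes as long as a camera call. They do not tell look-alikes from the thing itself.
- r.cut_out(camera, query): "mask" (400x640 bool, what is visible of it) and "bbox" ([left, top, width, height] in pixels, round what is visible of it).
- r.spot_point(camera, query): "centre" ([column, row] in pixels: a listed point, or the origin of a listed thing).
The state is a dict: "time_s": time; "joints": joint angles; "qd": joint speeds; "joint_torque": joint torques, N m; "tcp_pos": TCP position; "eef_rot": TCP orientation; "contact_force": force on the tool from outside, world axes, zero at the start; "moment": the same for the moment, N m; "gripper_width": finger opening in m.
Only numpy, scipy, OpenCV 4.12 (cv2) and the standard library are available. Lean on these libraries where they do the work, as an engineer would, in place of code of your own. Each camera call takes 0.05 s, during which the arm holds its last target.

### The job

The round white glass stage plate has been left lying on top of the microscope's light base. Push it with your fingertips across the top until it drops fully into its round recess and lies flush, then swing both spring clips in so that their upturned tips are over the glass. The plate is only pushed, never picked up; leave the sherd, the jug and the magnifier where they are.

Things in the scene. Friction and masses are not known exactly. Their poses are not given: they have to be found in the camera images.
- light_base: Microscope light base, a flat box fixed to the table: white sides, dark grey top, 260 mm deep (its x) by 280 mm wide (its y), 40 mm high. Origin: centre of its underside on the table; its -x side is the front (dimmer knob and switch), +z up. The flat top is 40 mm above the origin.
- recess (a point): Centre of the round recess in the top of the light base, at the level of the top surface (20 mm towards +x from the middle of the base, axes as the base). The recess is 62.5 mm in diameter and 6 mm deep with a flat floor and a 1.5 mm chamfer at the rim.
- plate: Loose round stage plate of white opal glass, 60 mm in diameter, 6 mm thick, about 40 g, plain on both faces. Origin: centre of its underside; +z up. It starts lying flat on the base top, in front (-x side) of the recess, 75 to 130 mm from it centre to centre. Seated, its underside is 6 mm below the base top and its upper face is flush. It may stay propped on the rim while a finger still presses on its edge; it drops when that finger backs off, or when pressed from above.
- clip_left (a joint): Angle (rad) of the left (+y) spring clip about its vertical pivot. 0: swung fully out; grows as it swings in over the recess; stop at 2.18. Seen from above it swings in anticlockwise; at 0 it points 110 degrees anticlockwise from the base's +x axis, so at angle q it points at 110 degrees + q. It stays where it is left (stiff pivot, under 1 N at the tip moves it). Its tip is over the seated glass from 1.8 to 2.18. It starts between 0 and 0.5.
- clip_left_pivot (a point): Pivot of the left clip on the base top: 50 mm behind (+x) and 60 mm to the left (+y) of the recess centre. A round steel nut, 12.4 mm in diameter, 8 mm high. The clip is a steel strip 11 mm wide and 2 mm thick that runs 2 mm above the base top, clear of a seated plate; it blocks a plate that lies on top.
- clip_left_tip (a point): Upturned end of the left clip, 64 mm from the pivot axis, 9 mm above the base top: a sloping steel tab 11 mm wide that rises from 2 to 15 mm above the base top between 57 and 70 mm from the pivot. Push it sideways with a fingertip.
- clip_right (a joint): Angle (rad) of the right (-y) spring clip, the mirror image: 0 swung fully out, grows as it swings in (clockwise from above), stop at 2.18; at angle q it points 110 degrees + q clockwise from the base's +x axis. Tip over the seated glass from 1.8 to 2.18. It starts between 0 and 0.5.
- clip_right_pivot (a point): Pivot of the right clip on the base top: 50 mm behind (+x) and 60 mm to the right (-y) of the recess centre; otherwise as the left.
- clip_right_tip (a point): Upturned end of the right clip; as the left.
- sherd: Loose clay sherd, about 38 by 30 mm, 8 mm thick, lying on the base top near its rear (+x) edge. Origin: centre of its underside. Leave it alone.
- jug: Small grey-brown clay jug with a paper tag, 86 mm across, 94 mm high, standing on the table left (+y) of the base. Origin: centre of its underside. Leave it alone.
- magnifier: Round black-framed hand magnifier lying on the table right (-y) of the base: frame 75 mm in diameter, 10 mm thick, handle 103 mm long along its -x. Origin: centre of the frame, on the table. Leave it alone.
Not all that is in view belongs to the job. Of the things that look like the plate, the smallest one is meant.

How it is judged:
By the outcome, as a careful person would: the job done as asked, in the order asked, and still so for the second after the job is handed in, with the robot touching nothing.
It also fails if it takes over 54 s, if anything falls off the work surface, if the arm or the gripper's body presses on something with over 40 N, if the wrist force passes 120 N, or if a joint passes its speed limit or range.

## Working session

There is one attempt and no reset: what is moved stays moved. The work goes in short steps, Python scripts to look and compute and a tool call to move; the robot and the scene stay as the last step left them, time stands still between calls to the robot, and variables do not carry over. Pictures are saved under pics/ and viewed, and the job is handed in when it is done.

Besides the shell and the picture viewer there is one more tool, called after "Call:" in YAML: its name, and indented under it one key for each argument. arm_command: Moves the arm, as the interface text tells. Shift numbers are shares of 0.02 m and turn numbers shares of 0.08 rad, none past 1 either way. Its arguments: {"type":"object","properties":{"plan":{"type":"array","items":{"type":"object","properties":{"dx":{"type":"number"},"dy":{"type":"number"},"dz":{"type":"number"},"wx":{"type":"number"},"wy":{"type":"number"},"wz":{"type":"number"}}}},"fingers":{"type":"number"},"force":{"type":"number"}},"required":["plan"]}

```bash
ls; mkdir -p pics
python3 - <<'E'
from plant import r
import cv2,numpy as np
s=r.get_state();print(s)
for n in ("top","side"):
    p,d=r.capture(n);cv2.imwrite(f"pics/{n}0.png",p[:,:,::-1]);np.savez(f"{n}0.npz",p=p,d=d)
    m=r.camera_model(n);print(n,m)
E
```

```text
pics
{'time_s': 0.0, 'joints': array([ 8.06223686e+01,  2.05918654e+01,  6.34782427e-01, -2.18313543e-02,
       -7.01353826e+01, -1.65065263e+01]), 'qd': array([-0.02948728,  0.09798478, -0.03623038,  0.00362712,  0.02030376,
        0.01644391]), 'joint_torque': array([-3.78531222e-04, -5.82727754e+01,  2.93042189e+01,  6.99670002e+00,
        6.75269999e-03, -1.68083188e-04]), 'tcp_pos': array([0.2944858 , 0.60685724, 0.23662009]), 'eef_rot': array([  93.99415987,   89.90528351, -111.89743265]), 'contact_force': array([-0.89856001, -0.20114507, -0.26806319]), 'moment': array([0.03819582, 0.01495062, 0.02897145]), 'gripper_width': 0.08786607860520487}
top {'vertical_fov': 57.438429419204944, 'cx': 317.5498828667975, 'cy': 199.85000422780203, 'dist': array([0.0116702, 0.       , 0.       , 0.       , 0.       ]), 'R': array([[ 0.02606679, -0.99906128,  0.03459901],
       [-0.99803999, -0.02797869, -0.05597647],
       [ 0.05689196, -0.03307206, -0.99783242]]), 't': array([0.01870706, 0.53111664, 0.86835212])}
side {'vertical_fov': 49.99813074554599, 'cx': 314.69527632544634, 'cy': 195.97131482024855, 'dist': array([0.00770092, 0.        , 0.        , 0.        , 0.        ]), 'R': array([[ 0.99606436, -0.08694938,  0.01719288],
       [-0.04543007, -0.66740916, -0.74330419],
       [ 0.07610452,  0.73959774, -0.66873259]]), 't': array([-0.51301889,  0.10090632,  0.96650096])}
```

View pics/top0.png

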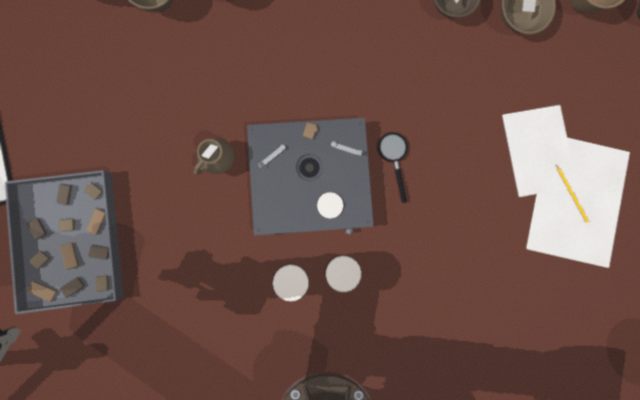

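View pics/side0.png

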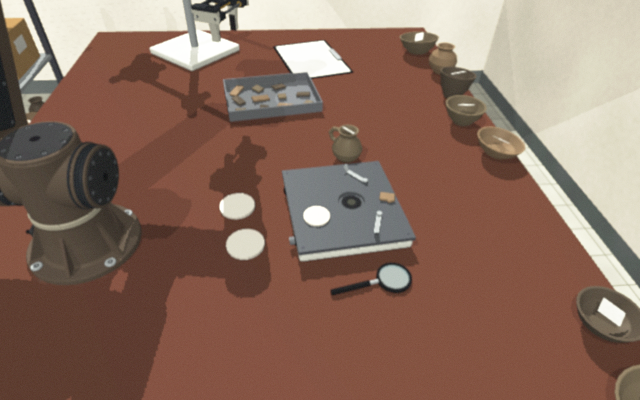

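```bash
cat > h.py <<'E'
from plant import r
import cv2,numpy as np
def cam(n):
    m=r.camera_model(n);f=200/np.tan(np.radians(m["vertical_fov"]/2))
    K=np.array([[f,0,m["cx"]],[0,f,m["cy"]],[0,0,1.]]);return K,np.array(m["dist"]),np.array(m["R"]),np.array(m["t"])
def toplane(c,uv,z):
    K,D,R,t=c;uv=np.asarray(uv,float).reshape(-1,1,2)
    q=cv2.undistortPoints(uv,K,D).reshape(-1,2);v=np.c_[q,np.ones(len(q))]@R
    o=-R.T@t;return o+v*((z-o[2])/v[:,2])[:,None]
def proj(c,X):
    K,D,R,t=c;return cv2.projectPoints(np.asarray(X,float).reshape(-1,1,3),cv2.Rodrigues(R)[0],t,K,D)[0].reshape(-1,2)
E
python3 - <<'E'
from h import *
for n,b in (("top",(230,100,190,150)),("side",(270,140,160,130))):
    p=np.load(n+"0.npz")["p"];x,y,w,h=b
    cv2.imwrite(f"pics/{n}0c.png",cv2.resize(p[y:y+h,x:x+w,::-1],None,fx=4,fy=4,interpolation=cv2.INTER_CUBIC))
    c=cam(n)
    for q in ("recess","clip_left_pivot","clip_right_pivot","clip_left_tip","clip_right_tip","plate","sherd","light_base"):
        for e in r.spot_point(n,q)[:3]: 
            z={"plate":.04,"sherd":.04,"light_base":0}.get(q,.04+(.008 if "pivot" in q else .009 if "tip" in q else 0))
            print(n,q,np.round(e["score"],2),np.round(e["centre"],1),np.round(toplane(c,e["centre"],z)[0],4))
print(r.get_state()["time_s"])
E
```

```text
top recess 0.71 [313.9 164.4] [0.6125 0.0447 0.04  ]
top clip_left_pivot 0.57 [285.2 151.4] [0.6397 0.1127 0.048 ]
top clip_right_pivot 0.58 [329.4 147.5] [0.6524 0.0096 0.048 ]
top clip_left_tip 0.63 [259.7 162.4] [0.6118 0.1709 0.049 ]
top clip_right_tip 0.45 [361.1 151. ] [ 0.6463 -0.0652  0.049 ]
top plate 0.96 [288.  280.6] [0.3401 0.0974 0.04  ]
top plate 0.93 [344.8 272.7] [ 0.361 -0.034  0.04 ]
top plate 0.78 [329.7 206.2] [0.5148 0.005  0.04  ]
top sherd 0.73 [305.9 129.1] [0.6961 0.0659 0.04  ]
top light_base 0.85 [308.4 176.7] [0.5878 0.0566 0.    ]
side recess 0.69 [351.7 200.3] [0.6073 0.0498 0.04  ]
side clip_left_pivot 0.65 [366.1 180.2] [0.6524 0.1121 0.048 ]
side clip_right_pivot 0.56 [379.  215.2] [ 0.6599 -0.0127  0.048 ]
side clip_left_tip 0.6 [348.5 173.4] [0.6122 0.1404 0.049 ]
side clip_right_tip 0.61 [375.7 232.5] [ 0.6417 -0.0662  0.049 ]
side plate 0.96 [316.3 215.9] [0.5183 0.003  0.04  ]
side plate 0.8 [241.5 242. ] [ 0.3514 -0.0649  0.04  ]
side plate 0.56 [235.7 206.2] [0.3336 0.0482 0.04  ]
side sherd 0.62 [385.4 197.9] [0.6896 0.0528 0.04  ]
side light_base 0.71 [343.6 217.5] [0.588  0.0333 0.    ]
side light_base 0.71 [384.3 197.8] [0.7012 0.0965 0.    ]
0.9
```

View crops.

View pics/top0c.png

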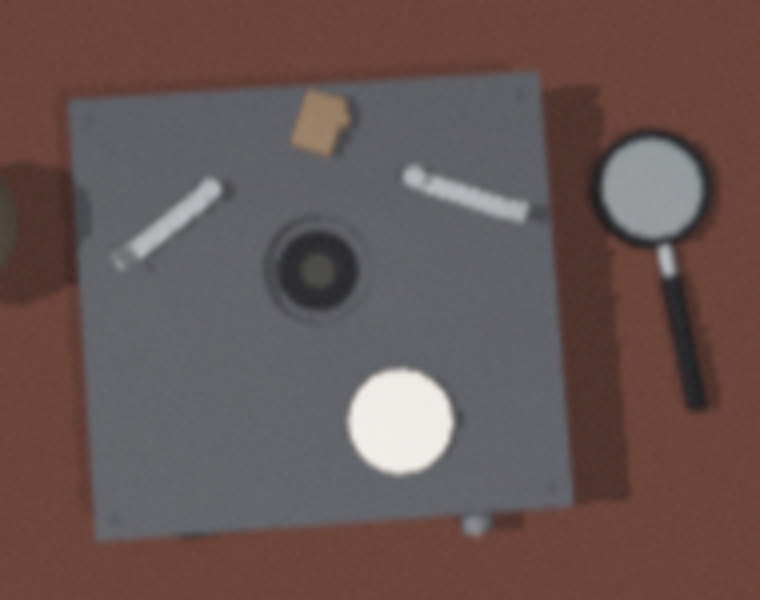

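View pics/side0c.png

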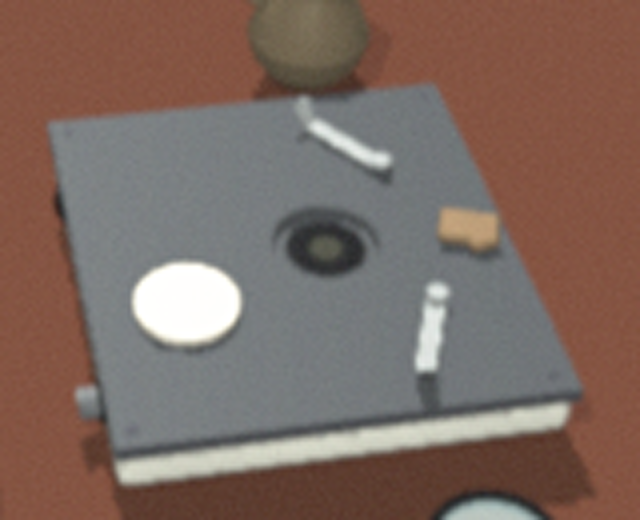

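Run:
```python
from h import *
T=np.array([[68,100],[540,72],[574,505],[97,540]])/4-.375+[230,100]
S=np.array([[50,124],[432,85],[580,396],[115,455]])/4-.375+[270,140]
print(np.round(toplane(cam("top"),T,.04),4));print(np.round(toplane(cam("side"),S,.04),4))
print("plate",toplane(cam("top"),np.array([[400,420]])/4-.375+[230,100],.046),toplane(cam("side"),np.array([[188,303]])/4-.375+[270,140],.046))
print("recess",toplane(cam("top"),np.array([[318,270]])/4-.375+[230,100],.04))
print("jug",r.spot_point("top","jug")[:1],[e['bbox'] for e in r.cut_out("top","jug")[:1]])
s=r.get_state();p,d=r.capture("wrist");cv2.imwrite("pics/w0.png",p[:,:,::-1])
m=r.camera_model("wrist");print(m,"campos",-m["R"].T@m["t"],s["tcp_pos"])
from scipy.spatial.transform import Rotation as Ro
print(Ro.from_euler("xyz",s["eef_rot"],degrees=True).as_matrix())
```

```text
[[ 0.7019  0.2058  0.04  ]
 [ 0.7287 -0.0734  0.04  ]
 [ 0.4714 -0.0984  0.04  ]
 [ 0.444   0.1797  0.04  ]]
[[ 0.4455  0.1739  0.04  ]
 [ 0.6996  0.1988  0.04  ]
 [ 0.7257 -0.0819  0.04  ]
 [ 0.4709 -0.1054  0.04  ]]
plate [[0.51825773 0.0056369  0.046     ]] [[ 0.51853269 -0.00136778  0.046     ]]
recess [[0.60569199 0.05580364 0.04      ]]
jug [{'centre': [219.6, 157.7], 'score': 0.89}] []
{'vertical_fov': 58.980443596706294, 'cx': 318.9279221041863, 'cy': 194.44994536095234, 'dist': array([-0.03379818,  0.        ,  0.        ,  0.        ,  0.        ]), 'R': array([[-4.36054167e-01, -8.99920361e-01,  3.28207389e-04],
       [-8.65855074e-01,  4.19647256e-01,  2.72380563e-01],
       [-2.45258546e-01,  1.18488499e-01, -9.62189545e-01]]), 't': array([ 0.67295499, -0.03370785,  0.39095772])} campos [0.36014443 0.57342731 0.38513592] [0.29471229 0.60723338 0.23757227]
[[ 1.21043274e-05 -4.36569208e-01 -8.99670676e-01]
 [ 1.18934469e-05 -8.99670676e-01  4.36569209e-01]
 [-1.00000000e+00 -1.59845620e-05 -5.69759569e-06]]
```

View pics/w0.png

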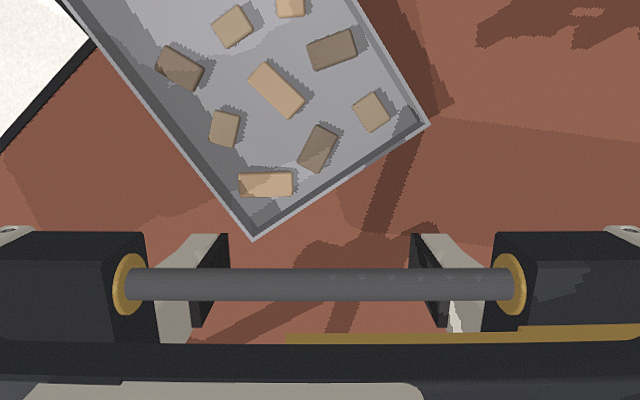

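Call:
arm_command:
  plan:
    - {"wx": -1}
    - {"wx": -1}
    - {"wx": -1}
    - {"wx": -1}
    - {"wx": -1}
    - {"wx": -1}
    - {"wx": -1}
    - {"wx": -1}
    - {"wx": -1}
    - {"wx": -1}
    - {"wx": -1}
    - {"wx": -1}
  fingers: 0

```text
schema error: expected keys dx, dy, dz, wx, wy, wz
```

```bash
cat > st.py <<'E'
from h import *
from scipy.spatial.transform import Rotation as Ro
import sys
def st():
    s=r.get_state();M=Ro.from_euler("xyz",s["eef_rot"],degrees=True).as_matrix();return s,M
def rel(goal,ang=None):
    s,M=st();d=M.T@(np.array(goal)-s["tcp_pos"]);print("move tool mm",np.round(d*1000,1),"rows",np.round(d/.02,2))
    if ang is not None:
        a=np.degrees(np.arctan2(M[1,2],M[0,2]));e=(ang-a+180)%360-180;print("zang",a,"wx total rad",np.round(-np.radians(e),3),"units",np.round(-np.radians(e)/.08,2))
if __name__=="__main__":
    s,M=st();print(round(s["time_s"],2),np.round(s["joints"],1),np.round(s["tcp_pos"],4),"zang",np.round(np.degrees(np.arctan2(M[1,2],M[0,2])),1),"w",round(s["gripper_width"],4),np.round(s["contact_force"],1));print(np.round(M,3).tolist())
E
python3 - <<'E'
import runpy;runpy.run_path("st.py",run_name="__main__")
from st import rel;rel([.49,-.01,.21],211)
E
```

```text
1.05 [ 80.6  20.5   0.7  -0.  -70.1 -16.5] [0.2947 0.6072 0.2376] zang 154.1 w 0.0877 [ 1.2 -0.5 -1.3]
[[-0.0, -0.437, -0.9], [-0.0, -0.9, 0.437], [-1.0, 0.0, 0.0]]
move tool mm [  27.6  470.  -445.2] rows [  1.38  23.5  -22.26]
zang 154.11599386351605 wx total rad -0.993 units -12.41
```

Call:
arm_command:
  plan:
    - {"dx": 0,"dy": 1,"dz": -0.95,"wx": 0,"wy": 0,"wz": 0}
    - {"dx": 0,"dy": 1,"dz": -0.95,"wx": 0,"wy": 0,"wz": 0}
    - {"dx": 0,"dy": 1,"dz": -0.95,"wx": 0,"wy": 0,"wz": 0}
    - {"dx": 0,"dy": 1,"dz": -0.95,"wx": 0,"wy": 0,"wz": 0}
    - {"dx": 0,"dy": 1,"dz": -0.95,"wx": 0,"wy": 0,"wz": 0}
    - {"dx": 0,"dy": 1,"dz": -0.95,"wx": 0,"wy": 0,"wz": 0}
    - {"dx": 0,"dy": 1,"dz": -0.95,"wx": 0,"wy": 0,"wz": 0}
    - {"dx": 0,"dy": 1,"dz": -0.95,"wx": 0,"wy": 0,"wz": 0}
    - {"dx": 0,"dy": 1,"dz": -0.95,"wx": 0,"wy": 0,"wz": 0}
    - {"dx": 0,"dy": 1,"dz": -0.95,"wx": 0,"wy": 0,"wz": 0}
    - {"dx": 0,"dy": 1,"dz": -0.95,"wx": 0,"wy": 0,"wz": 0}
    - {"dx": 0,"dy": 1,"dz": -0.95,"wx": 0,"wy": 0,"wz": 0}
    - {"dx": 0,"dy": 1,"dz": -0.95,"wx": 0,"wy": 0,"wz": 0}
    - {"dx": 0,"dy": 1,"dz": -0.95,"wx": 0,"wy": 0,"wz": 0}
    - {"dx": 0,"dy": 1,"dz": -0.95,"wx": 0,"wy": 0,"wz": 0}
    - {"dx": 0,"dy": 1,"dz": -0.95,"wx": 0,"wy": 0,"wz": 0}
    - {"dx": 0,"dy": 1,"dz": -0.95,"wx": 0,"wy": 0,"wz": 0}
    - {"dx": 0,"dy": 1,"dz": -0.95,"wx": 0,"wy": 0,"wz": 0}
    - {"dx": 0,"dy": 1,"dz": -0.95,"wx": 0,"wy": 0,"wz": 0}
    - {"dx": 0,"dy": 1,"dz": -0.95,"wx": 0,"wy": 0,"wz": 0}
  fingers: 0

```text
time_s: 2.72
tcp_pos: [0.4672, 0.0621, 0.2391]
eef_rot: [-115.5, 89.5, 39.2]
contact_force: [0.1, 1.3, -0.5]
gripper_width: 0.0442
```

Call:
arm_command:
  plan:
    - {"dx": 0,"dy": 0,"dz": 0,"wx": -1,"wy": 0,"wz": 0}
    - {"dx": 0,"dy": 0,"dz": 0,"wx": -1,"wy": 0,"wz": 0}
    - {"dx": 0,"dy": 0,"dz": 0,"wx": -1,"wy": 0,"wz": 0}
    - {"dx": 0,"dy": 0,"dz": 0,"wx": -1,"wy": 0,"wz": 0}
    - {"dx": 0,"dy": 0,"dz": 0,"wx": -1,"wy": 0,"wz": 0}
    - {"dx": 0,"dy": 0,"dz": 0,"wx": -1,"wy": 0,"wz": 0}
    - {"dx": 0,"dy": 0,"dz": 0,"wx": -1,"wy": 0,"wz": 0}
    - {"dx": 0,"dy": 0,"dz": 0,"wx": -1,"wy": 0,"wz": 0}
    - {"dx": 0,"dy": 0,"dz": 0,"wx": -1,"wy": 0,"wz": 0}
    - {"dx": 0,"dy": 0,"dz": 0,"wx": -1,"wy": 0,"wz": 0}
    - {"dx": 0,"dy": 0,"dz": 0,"wx": -1,"wy": 0,"wz": 0}
    - {"dx": 0,"dy": 0,"dz": 0,"wx": -1,"wy": 0,"wz": 0}

```text
time_s: 3.72
tcp_pos: [0.4683, 0.0551, 0.2412]
eef_rot: [-178.7, 89.2, 32.9]
contact_force: [0.5, -0.3, 0.7]
gripper_width: 0.0445
```

Run:
```python
import runpy;runpy.run_path("st.py",run_name="__main__")
from st import rel;rel([.49,-.01,.21],211)
```

```text
3.72 [ 30.7   0.4 -24.1  -0.  -64.8  90.9] [0.4683 0.0551 0.2412] zang -148.4 w 0.0445 [ 0.5 -0.3  0.7]
[[0.011, 0.524, -0.852], [0.007, -0.852, -0.524], [-1.0, -0.0, -0.013]]
move tool mm [31.  66.9 16.1] rows [1.55 3.34 0.8 ]
zang -148.39769664158894 wx total rad 0.011 units 0.13
```

Call:
arm_command:
  plan:
    - {"dx": 0.4,"dy": 0.84,"dz": 0.2,"wx": 0,"wy": -0.16,"wz": 0}
    - {"dx": 0.4,"dy": 0.84,"dz": 0.2,"wx": 0,"wy": 0,"wz": 0}
    - {"dx": 0.4,"dy": 0.84,"dz": 0.2,"wx": 0,"wy": 0,"wz": 0}
    - {"dx": 0.4,"dy": 0.84,"dz": 0.2,"wx": 0,"wy": 0,"wz": 0}
    - {"dx": 0,"dy": 0,"dz": 0,"wx": 0,"wy": 0,"wz": 0}

```text
time_s: 4.13
tcp_pos: [0.4919, -0.0114, 0.2099]
eef_rot: [177.3, 89.7, 29.5]
contact_force: [-0.0, -0.6, -0.6]
gripper_width: 0.0439
```

Run:
```python
import runpy;runpy.run_path("st.py",run_name="__main__")
from h import *
c=cam("wrist");p,d=r.capture("wrist");cv2.imwrite("pics/w1.png",p[:,:,::-1]);np.savez("w1.npz",p=p,d=d,K=c[0],D=c[1],R=c[2],t=c[3])
print(-c[2].T@c[3])
```

```text
4.13 [ 21.6   4.2 -24.4  -0.  -61.1 100.6] [ 0.4919 -0.0114  0.2099] zang -147.8 w 0.0439 [-0.  -0.6 -0.6]
[[0.005, 0.533, -0.846], [0.003, -0.846, -0.533], [-1.0, 0.0, -0.005]]
[0.55272428 0.02559377 0.35781806]
```

View pics/w1.png

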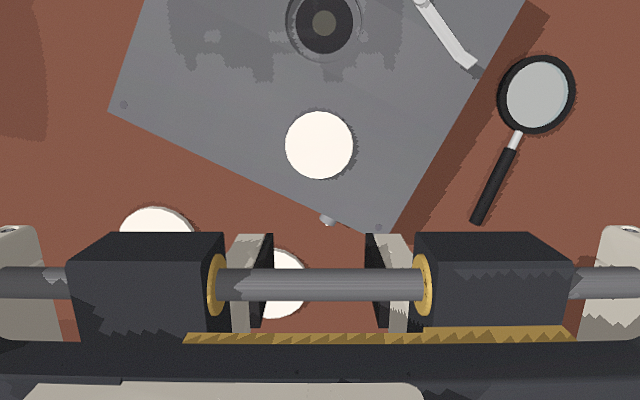

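```bash
cat > rect.py <<'E'
from h import *
def rect(p,c,z,x0,x1,y0,y1,res=.0005):
    # image: rows = x descending, cols = y descending
    xs=np.arange(x1,x0,-res);ys=np.arange(y1,y0,-res);Y,X=np.meshgrid(ys,xs)
    uv=proj(c,np.c_[X.ravel(),Y.ravel(),np.full(X.size,z)]).reshape(X.shape+(2,)).astype(np.float32)
    return cv2.remap(p,uv[...,0],uv[...,1],cv2.INTER_LINEAR)
def plate(p,c,z=.046,near=(.518,.002),thr=200,gate=.05):
    m=(p.min(2)>thr).astype(np.uint8);cs,_=cv2.findContours(m,cv2.RETR_EXTERNAL,cv2.CHAIN_APPROX_NONE);out=[]
    for k in cs:
        if len(k)<60: continue
        X=toplane(c,k.reshape(-1,2),z)[:,:2];ctr,rad=cv2.minEnclosingCircle(X.astype(np.float32)*1000)
        A=np.c_[X,np.ones(len(X))];s=np.linalg.lstsq(A,(X**2).sum(1),rcond=None)[0];cc=s[:2]/2
        rr=np.sqrt(s[2]+cc@cc)
        if np.hypot(*(cc-near))<gate: out.append((np.round(cc,4),round(rr,4),np.round(np.array(ctr)/1000,4)))
    return out
E
python3 - <<'E'
from rect import *
f=np.load("w1.npz");c=(f["K"],f["D"],f["R"],f["t"]);print(plate(f["p"],c))
for n in("top","side"):print(n,plate(np.load(n+"0.npz")["p"],cam(n)))
im=rect(f["p"],c,.04,.54,.65,-.08,.12,.0003);cv2.imwrite("pics/r1.png",im[:,:,::-1]);print(im.shape)
d=f["d"];K,D,R,t=c
for (u,v) in((250,120),(319,145),(400,150)):
    print("depth z",u,v,d[v,u],(R.T@(np.array([(u-K[0,2])/K[0,0],(v-K[1,2])/K[0,0],1])*d[v,u]-t)))
E
```

```text
[(array([0.5173, 0.0035]), np.float64(0.0293), array([0.5171, 0.0034]))]
top [(array([0.5179, 0.0055]), np.float64(0.028), array([0.5179, 0.0054]))]
side [(array([5.177e-01, 5.000e-04]), np.float64(0.0296), array([5.174e-01, 2.000e-04]))]
(367, 667, 3)
depth z 250 120 0.3112333 [0.5033939  0.06598745 0.0403686 ]
depth z 319 145 0.31151885 [0.51780733 0.00329368 0.04600883]
depth z 400 150 0.318415 [ 0.55225408 -0.0612105   0.04035431]
```

View pics/r1.png

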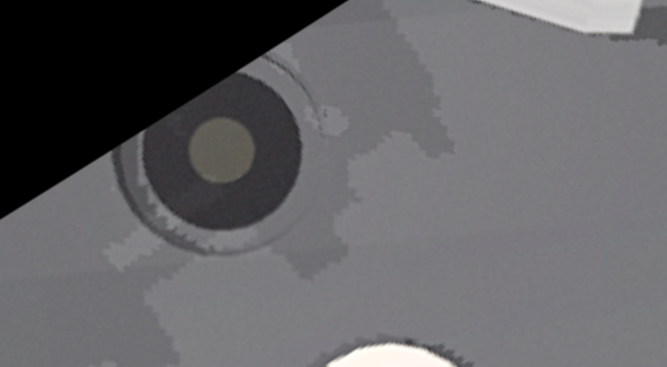

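Run:
```python
from st import rel;rel([.4758,-.0206,.0540],-149.9)
```

```text
move tool mm [156.5  -0.3  19.8] rows [ 7.82 -0.02  0.99]
zang -147.84118902782745 wx total rad 0.036 units 0.45
```

Call:
arm_command:
  plan:
    - {"dx": 0.2,"dy": 0,"dz": 0.6,"wx": 0.45,"wy": -0.06,"wz": 0}
    - {"dx": 0.9,"dy": 0,"dz": 0.4,"wx": 0,"wy": 0,"wz": 0}
    - {"dx": 0.9,"dy": 0,"dz": 0,"wx": 0,"wy": 0,"wz": 0}
    - {"dx": 0.9,"dy": 0,"dz": 0,"wx": 0,"wy": 0,"wz": 0}
    - {"dx": 0.9,"dy": 0,"dz": 0,"wx": 0,"wy": 0,"wz": 0}
    - {"dx": 0.9,"dy": 0,"dz": 0,"wx": 0,"wy": 0,"wz": 0}
    - {"dx": 0.9,"dy": 0,"dz": 0,"wx": 0,"wy": 0,"wz": 0}
    - {"dx": 0.6,"dy": 0,"dz": 0,"wx": 0,"wy": 0,"wz": 0}
    - {"dx": 0.3,"dy": 0,"dz": 0,"wx": 0,"wy": 0,"wz": 0}
    - {"dx": 0,"dy": 0,"dz": 0,"wx": 0,"wy": 0,"wz": 0}

```text
time_s: 5.02
tcp_pos: [0.4785, -0.0167, 0.0821]
eef_rot: [165.3, 89.1, 15.4]
contact_force: [0.3, -0.1, -0.4]
gripper_width: 0.0438
```

```bash
cat > snap.py <<'E'
from rect import *
from st import st
def snap(name):
    s,M=st();c=cam("wrist");p,d=r.capture("wrist");cv2.imwrite(f"pics/{name}.png",p[:,:,::-1]);np.savez(f"{name}.npz",p=p,d=d,K=c[0],D=c[1],R=c[2],t=c[3]);return p,d,c
E
python3 - <<'E'
import runpy;runpy.run_path("st.py",run_name="__main__")
from st import rel;rel([.4758,-.0206,.0540],-149.9)
from snap import *
p,d,c=snap("w2");print(plate(p,c))
E
```

```text
5.02 [ 21.7  11.3 -35.9   0.1 -42.   98.3] [ 0.4785 -0.0167  0.0821] zang -150.0 w 0.0438 [ 0.3 -0.1 -0.4]
[[0.014, 0.501, -0.866], [0.004, -0.866, -0.501], [-1.0, 0.004, -0.014]]
move tool mm [28.   1.9  4.7] rows [1.4  0.09 0.23]
zang -149.95563592306897 wx total rad -0.001 units -0.01
[(array([0.5172, 0.0036]), np.float64(0.0293), array([0.5172, 0.0036]))]
```

View pics/w2.png

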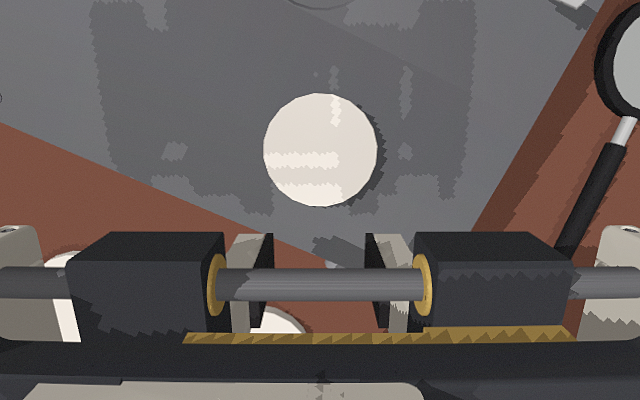

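Call:
arm_command:
  plan:
    - {"dx": 0.4,"dy": 0.1,"dz": 0.3,"wx": 0,"wy": -0.17,"wz": 0.04}
    - {"dx": 0.5,"dy": 0,"dz": 0,"wx": 0,"wy": 0,"wz": 0}
    - {"dx": 0.4,"dy": 0,"dz": 0,"wx": 0,"wy": 0,"wz": 0}
    - {"dx": 0.1,"dy": 0,"dz": 0,"wx": 0,"wy": 0,"wz": 0}
    - {"dx": 0,"dy": 0,"dz": 0,"wx": 0,"wy": 0,"wz": 0}

```text
time_s: 5.48
tcp_pos: [0.477, -0.0209, 0.0564]
eef_rot: [120.8, 89.4, -29.1]
contact_force: [0.3, -0.2, 0.7]
gripper_width: 0.0438
```

Run:
```python
import runpy;runpy.run_path("st.py",run_name="__main__")
from st import rel;rel([.4758,-.0206,.0540],-149.9)
```

```text
5.48 [ 21.6  13.6 -37.7   0.8 -38.3  97.9] [ 0.477  -0.0209  0.0564] zang -149.9 w 0.0438 [ 0.3 -0.2  0.7]
[[0.01, 0.502, -0.865], [-0.005, -0.865, -0.502], [-1.0, 0.01, -0.006]]
move tool mm [ 2.3 -0.9  0.9] rows [ 0.12 -0.04  0.04]
zang -149.8739501682346 wx total rad 0.0 units 0.01
```

Call:
arm_command:
  plan:
    - {"dx": 0.16,"dy": 0,"dz": 0,"wx": 0,"wy": -0.07,"wz": -0.12}
    - {"dx": 0,"dy": 0,"dz": -0.3,"wx": 0,"wy": 0,"wz": 0}
    - {"dx": 0,"dy": 0,"dz": -0.3,"wx": 0,"wy": 0,"wz": 0}
    - {"dx": 0,"dy": 0,"dz": -0.3,"wx": 0,"wy": 0,"wz": 0}
    - {"dx": 0,"dy": 0,"dz": -0.4,"wx": 0,"wy": 0,"wz": 0}
    - {"dx": 0,"dy": 0,"dz": -0.4,"wx": 0,"wy": 0,"wz": 0}
    - {"dx": 0,"dy": 0,"dz": -0.4,"wx": 0,"wy": 0,"wz": 0}
    - {"dx": 0,"dy": 0,"dz": -0.4,"wx": 0,"wy": 0,"wz": 0}
    - {"dx": 0,"dy": 0,"dz": 0,"wx": 0,"wy": 0,"wz": 0}

```text
time_s: 6.23
tcp_pos: [0.527, 0.0074, 0.0545]
eef_rot: [-179.5, 89.9, 30.6]
contact_force: [1.1, 0.3, -0.4]
gripper_width: 0.0436
```

Run:
```python
import runpy;runpy.run_path("st.py",run_name="__main__")
from snap import *
p,d,c=snap("w3");print(plate(p,c,gate=.2))
```

```text
6.23 [ 22.1  18.  -31.   -0.  -41.   98. ] [0.527  0.0074 0.0545] zang -149.9 w 0.0436 [ 1.1  0.3 -0.4]
[[0.002, 0.502, -0.865], [0.001, -0.865, -0.502], [-1.0, -0.0, -0.002]]
[(array([0.5527, 0.0209]), np.float64(0.029), array([0.5521, 0.0208]))]
```

View pics/w3.png

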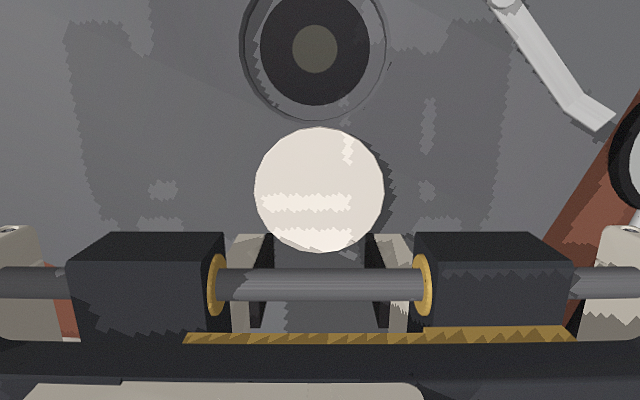

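Run:
```python
from rect import *
f=np.load("w3.npz");c=(f["K"],f["D"],f["R"],f["t"])
im=rect(f["p"],c,.04,.56,.65,.0,.11,.0002)
for r_,col in((31.25,(0,255,0)),(32.75,(255,0,0))):
    cv2.circle(im,(int((.11-.0545)/.0002),int((.65-.6053)/.0002)),int(r_/.2),col,1)
cv2.imwrite("pics/r3.png",im[:,:,::-1])
```

```text
(no output)
```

View pics/r3.png

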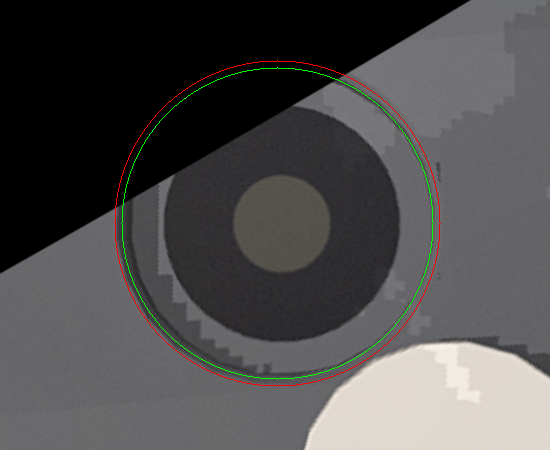

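Call:
arm_command:
  plan:
    - {"dx": 0,"dy": -0.03,"dz": -0.35,"wx": 0,"wy": 0,"wz": 0}
    - {"dx": 0,"dy": -0.03,"dz": -0.35,"wx": 0,"wy": 0,"wz": 0}
    - {"dx": 0,"dy": -0.03,"dz": -0.35,"wx": 0,"wy": 0,"wz": 0}
    - {"dx": 0,"dy": -0.03,"dz": -0.35,"wx": 0,"wy": 0,"wz": 0}
    - {"dx": 0,"dy": 0,"dz": -0.35,"wx": 0,"wy": 0,"wz": 0}
    - {"dx": 0,"dy": 0,"dz": -0.25,"wx": 0,"wy": 0,"wz": 0}
    - {"dx": 0,"dy": 0,"dz": 0,"wx": 0,"wy": 0,"wz": 0}

```text
time_s: 6.87
tcp_pos: [0.5622, 0.0313, 0.0542]
eef_rot: [-131.0, 90.0, 79.1]
contact_force: [0.4, -0.3, -0.4]
gripper_width: 0.0437
```

Run:
```python
import runpy;runpy.run_path("st.py",run_name="__main__")
from snap import *
p,d,c=snap("w4");print(plate(p,c,gate=.2))
```

```text
6.87 [ 23.1  20.8 -26.3  -0.1 -42.9  97.1] [0.5622 0.0313 0.0542] zang -149.9 w 0.0437 [ 0.4 -0.3 -0.4]
[[0.0, 0.502, -0.865], [0.001, -0.865, -0.502], [-1.0, -0.001, -0.001]]
[(array([0.5878, 0.0448]), np.float64(0.0289), array([0.5872, 0.0445]))]
```

View pics/w4.png

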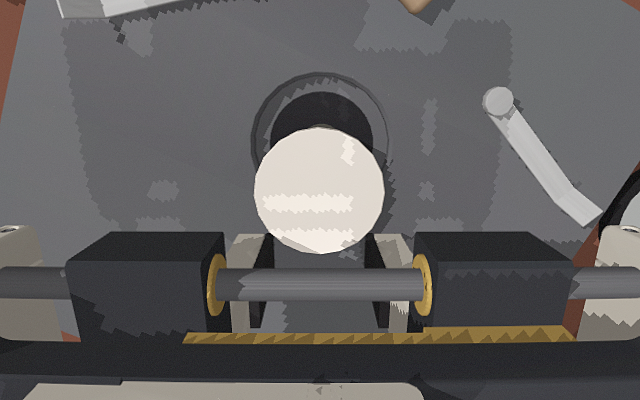

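Run:
```python
from rect import *
f=np.load("w4.npz");c=(f["K"],f["D"],f["R"],f["t"])
im=rect(f["p"],c,.04,.565,.65,.0,.11,.0002)
for r_,col in((31.25,(0,255,0)),(32.75,(255,0,0))):
    cv2.circle(im,(int((.11-.0542)/.0002),int((.65-.6055)/.0002)),int(r_/.2),col,1)
cv2.imwrite("pics/r4.png",im[:,:,::-1])
```

```text
(no output)
```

View pics/r4.png

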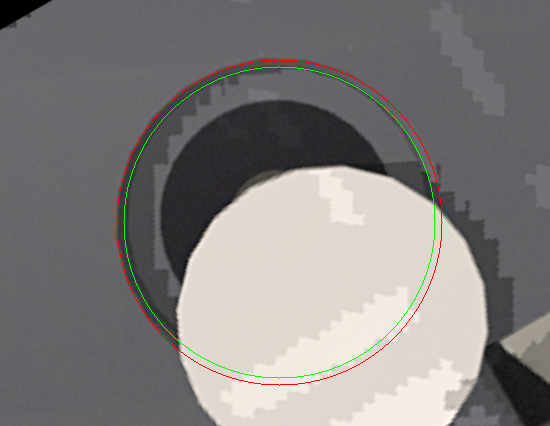

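Call:
arm_command:
  plan:
    - {"dx": 0,"dy": 0.03,"dz": -0.2,"wx": 0,"wy": 0,"wz": 0}
    - {"dx": 0,"dy": 0,"dz": -0.2,"wx": 0,"wy": 0,"wz": 0}
    - {"dx": 0,"dy": 0,"dz": -0.2,"wx": 0,"wy": 0,"wz": 0}
    - {"dx": 0,"dy": 0,"dz": -0.15,"wx": 0,"wy": 0,"wz": 0}
    - {"dx": 0,"dy": 0,"dz": -0.12,"wx": 0,"wy": 0,"wz": 0}
    - {"dx": 0,"dy": 0,"dz": 0,"wx": 0,"wy": 0,"wz": 0}

```text
time_s: 7.42
tcp_pos: [0.5779, 0.0396, 0.054]
eef_rot: [-58.1, 89.9, 152.0]
contact_force: [0.3, -0.3, 0.3]
gripper_width: 0.0439
```

Run:
```python
import runpy;runpy.run_path("st.py",run_name="__main__")
from snap import *
p,d,c=snap("w5");print(plate(p,c,gate=.2),plate(p,c,.04,gate=.2))
```

```text
7.42 [ 23.2  22.1 -24.1  -0.1 -43.8  96.9] [0.5779 0.0396 0.054 ] zang -149.9 w 0.0439 [ 0.3 -0.3  0.3]
[[-0.001, 0.501, -0.865], [0.001, -0.865, -0.501], [-1.0, -0.001, 0.001]]
[(array([0.6035, 0.0532]), np.float64(0.0288), array([0.6031, 0.0526]))] [(array([0.6021, 0.0524]), np.float64(0.0299), array([0.6016, 0.0518]))]
```

View pics/w5.png

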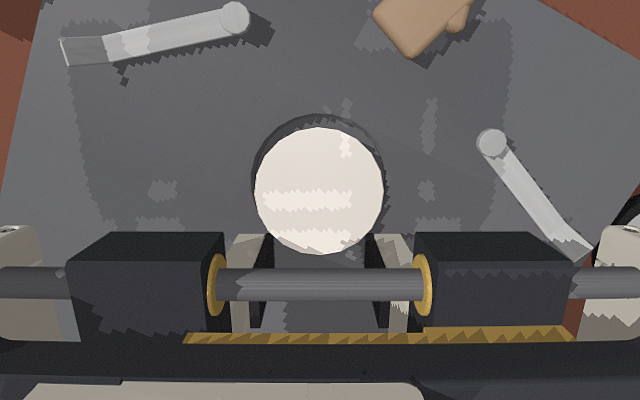

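Call:
arm_command:
  plan:
    - {"dx": 0,"dy": 0,"dz": -0.07,"wx": 0,"wy": 0,"wz": 0}
    - {"dx": 0,"dy": 0,"dz": -0.05,"wx": 0,"wy": 0,"wz": 0}
    - {"dx": 0,"dy": 0,"dz": 0,"wx": 0,"wy": 0,"wz": 0}

```text
time_s: 7.72
tcp_pos: [0.5797, 0.0407, 0.054]
eef_rot: [-55.0, 89.9, 155.0]
contact_force: [-0.1, -0.4, -0.9]
gripper_width: 0.044
```

Run:
```python
import runpy;runpy.run_path("st.py",run_name="__main__")
from snap import *
p,d,c=snap("w6");print(plate(p,c,gate=.2),plate(p,c,.04,gate=.2))
```

```text
7.72 [ 23.2  22.3 -23.9  -0.1 -43.9  96.9] [0.5797 0.0407 0.054 ] zang -149.9 w 0.044 [-0.1 -0.4 -0.9]
[[-0.001, 0.501, -0.865], [0.001, -0.865, -0.501], [-1.0, -0.001, 0.001]]
[(array([0.6055, 0.0543]), np.float64(0.0287), array([0.6052, 0.0539]))] [(array([0.6041, 0.0535]), np.float64(0.0298), array([0.6037, 0.053 ]))]
```

View pics/w6.png

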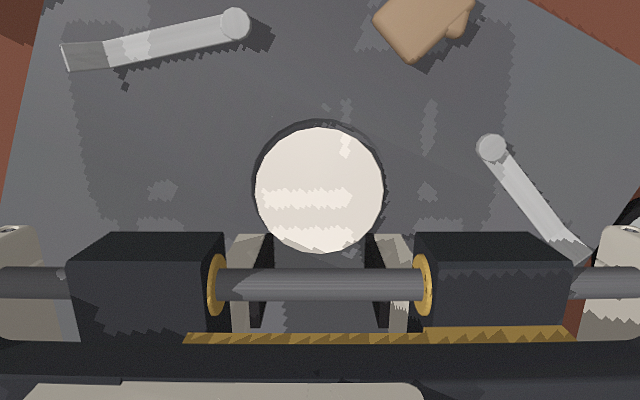

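Call:
arm_command:
  plan:
    - {"dx": 0,"dy": 0,"dz": 0.3,"wx": 0,"wy": 0,"wz": 0}
    - {"dx": 0,"dy": 0,"dz": 0.3,"wx": 0,"wy": 0,"wz": 0}
    - {"dx": 0,"dy": 0,"dz": 0,"wx": 0,"wy": 0,"wz": 0}

```text
time_s: 8.02
tcp_pos: [0.5681, 0.0341, 0.0538]
eef_rot: [-53.4, 89.9, 156.7]
contact_force: [0.2, 0.4, -0.6]
gripper_width: 0.044
```

Run:
```python
import runpy;runpy.run_path("st.py",run_name="__main__")
from snap import *
p,d,c=snap("w7");print(plate(p,c,gate=.2),plate(p,c,.04,gate=.2))
K,D,R,t=c
uv=proj(c,[[.6055+a,.0542+b,.04] for a,b in ((0,0),(.015,0),(-.015,0),(0,.015),(0,-.015),(.04,.0),(0,.042),(0,-.042))]).round().astype(int)
for u,v in uv:
    dd=np.median(d[v-2:v+3,u-2:u+3]);print(u,v,np.round(R.T@(np.array([(u-K[0,2])/K[0,0],(v-K[1,2])/K[0,0],1])*dd-t),4))
```

```text
8.02 [ 23.1  21.4 -25.4  -0.1 -43.3  97.1] [0.5681 0.0341 0.0538] zang -149.9 w 0.044 [ 0.2  0.4 -0.6]
[[-0.002, 0.501, -0.865], [0.001, -0.865, -0.501], [-1.0, -0.001, 0.001]]
[(array([0.6047, 0.054 ]), np.float64(0.029), array([0.6047, 0.054 ]))] [(array([0.6037, 0.0534]), np.float64(0.0301), array([0.6036, 0.0535]))]
319 161 [0.6058 0.0545 0.043 ]
336 132 [0.6208 0.0544 0.0418]
303 188 [0.5915 0.0547 0.0445]
291 144 [0.6062 0.0692 0.0429]
347 177 [0.606  0.0398 0.0439]
365 83 [0.645  0.0542 0.0407]
238 114 [0.6056 0.0961 0.0402]
395 204 [0.6056 0.0125 0.0403]
```

View pics/w7.png

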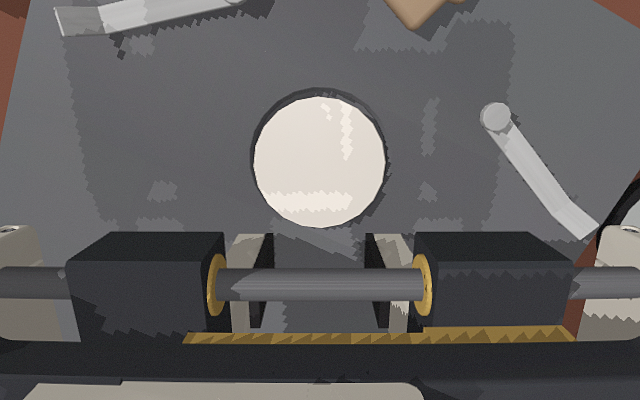

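Call:
arm_command:
  plan:
    - {"dx": -0.5,"dy": 0,"dz": 0,"wx": 0,"wy": 0,"wz": 0}
    - {"dx": -0.5,"dy": 0,"dz": 0,"wx": 0,"wy": 0,"wz": 0}
    - {"dx": 0,"dy": 0,"dz": -0.5,"wx": 0,"wy": 0,"wz": 0}
    - {"dx": 0,"dy": 0,"dz": -0.5,"wx": 0,"wy": 0,"wz": 0}
    - {"dx": 0,"dy": 0,"dz": -0.4,"wx": 0,"wy": 0,"wz": 0}
    - {"dx": 0.3,"dy": 0,"dz": 0,"wx": 0,"wy": 0,"wz": 0}
  fingers: 1
  force: 10

```text
time_s: 8.57
tcp_pos: [0.5971, 0.0501, 0.0734]
eef_rot: [176.2, 89.7, 26.3]
contact_force: [0.6, -0.2, 1.1]
gripper_width: 0.0092
```

Run:
```python
import runpy;runpy.run_path("st.py",run_name="__main__")
from st import rel
rel([.5951,.0482,.051])
```

```text
8.57 [ 23.5  22.1 -20.8  -0.  -46.8  96.7] [0.5971 0.0501 0.0734] zang -149.9 w 0.0092 [ 0.6 -0.2  1.1]
[[0.005, 0.502, -0.865], [0.002, -0.865, -0.502], [-1.0, 0.0, -0.005]]
move tool mm [22.4  0.6  2.8] rows [1.12 0.03 0.14]
```

Call:
arm_command:
  plan:
    - {"dx": 0.4,"dy": 0.03,"dz": 0.14,"wx": 0,"wy": -0.06,"wz": 0}
    - {"dx": 0.3,"dy": 0,"dz": 0,"wx": 0,"wy": 0,"wz": 0}
    - {"dx": 0.12,"dy": 0,"dz": 0,"wx": 0,"wy": 0,"wz": 0}
    - {"dx": 0.1,"dy": 0,"dz": 0,"wx": 0,"wy": 0,"wz": 0}
    - {"dx": 0,"dy": 0,"dz": 0,"wx": 0,"wy": 0,"wz": 0}

```text
time_s: 8.98
tcp_pos: [0.5942, 0.0482, 0.0513]
eef_rot: [-0.4, 89.8, -150.2]
contact_force: [-2.9, 2.3, 10.9]
gripper_width: 0.0007
```

Run:
```python
import runpy;runpy.run_path("st.py",run_name="__main__")
```

```text
8.98 [ 23.4  23.7 -22.    0.  -44.6  96.7] [0.5942 0.0482 0.0513] zang -149.8 w 0.0007 [-2.9  2.3 10.9]
[[-0.003, 0.502, -0.865], [-0.002, -0.865, -0.502], [-1.0, -0.0, 0.004]]
```

Call:
arm_command:
  plan:
    - {"dx": -0.6,"dy": 0,"dz": 0,"wx": 0,"wy": 0,"wz": 0}
    - {"dx": -0.9,"dy": 0,"dz": 0.5,"wx": 0,"wy": 0,"wz": 0}
    - {"dx": -0.9,"dy": 0,"dz": 0.6,"wx": 0,"wy": 0,"wz": 0}
    - {"dx": -0.9,"dy": 0,"dz": 0.6,"wx": 0,"wy": 0,"wz": 0}
    - {"dx": -0.5,"dy": 0,"dz": 0.3,"wx": 0,"wy": 0,"wz": 0}
    - {"dx": 0,"dy": 0,"dz": 0,"wx": 0,"wy": 0,"wz": 0}

```text
time_s: 9.48
tcp_pos: [0.5559, 0.0265, 0.1265]
eef_rot: [-5.7, 89.3, -155.5]
contact_force: [0.4, -0.4, -0.2]
gripper_width: 0.0009
```

Run:
```python
import runpy;runpy.run_path("st.py",run_name="__main__")
from snap import *
p,d,c=snap("w8");print(plate(p,c,gate=.2),plate(p,c,.04,gate=.2))
K,D,R,t=c
uv=proj(c,[[.6055+a,.0542+b,.04] for a,b in ((0,0),(.015,0),(-.015,0),(0,.015),(0,-.015),(.04,.0),(0,.042),(0,-.042))]).round().astype(int)
for u,v in uv:
    dd=np.median(d[v-2:v+3,u-2:u+3]);print(u,v,np.round(R.T@(np.array([(u-K[0,2])/K[0,0],(v-K[1,2])/K[0,0],1])*dd-t),4))
```

```text
9.48 [ 22.9  15.5 -22.4   0.  -52.7  97.2] [0.5559 0.0265 0.1265] zang -149.8 w 0.0009 [ 0.4 -0.4 -0.2]
[[-0.011, 0.502, -0.865], [-0.005, -0.865, -0.502], [-1.0, -0.001, 0.012]]
[(array([0.3902, 0.0987]), np.float64(0.0161), array([0.3936, 0.1009])), (array([ 0.6671, -0.0435]), np.float64(0.0302), array([ 0.6509, -0.0376])), (array([0.605 , 0.0541]), np.float64(0.0285), array([0.6049, 0.0542]))] [(array([0.3841, 0.0996]), np.float64(0.0165), array([0.3876, 0.1019])), (array([ 0.6683, -0.0463]), np.float64(0.031), array([ 0.6517, -0.0403])), (array([0.6046, 0.0539]), np.float64(0.0292), array([0.6045, 0.054 ]))]
319 117 [0.6057 0.054  0.0406]
330 96 [0.6204 0.0545 0.0408]
307 137 [0.5906 0.0543 0.0403]
298 105 [0.6054 0.0694 0.0405]
338 129 [0.6053 0.0395 0.0407]
351 61 [0.6449 0.0539 0.0405]
261 83 [0.6054 0.096  0.0404]
373 150 [0.6052 0.0124 0.0406]
```

View pics/w8.png

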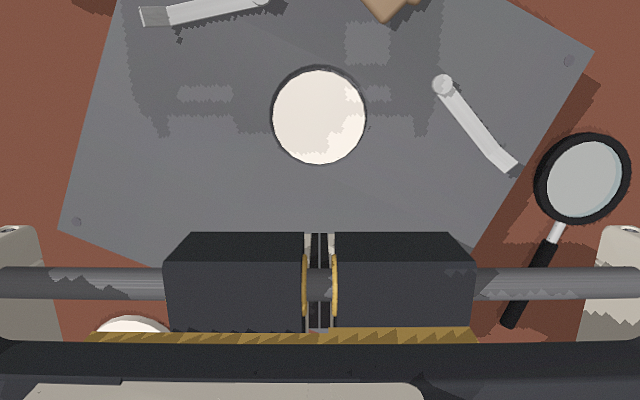

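Run:
```python
from rect import *
f=np.load("w8.npz");c=(f["K"],f["D"],f["R"],f["t"])
cv2.imwrite("pics/w8a.png",cv2.resize(f["p"][60:200,420:560,::-1],None,fx=4,fy=4,interpolation=cv2.INTER_CUBIC))
f7=np.load("w6.npz");cv2.imwrite("pics/w6a.png",cv2.resize(f7["p"][0:90,40:280,::-1],None,fx=3,fy=3,interpolation=cv2.INTER_CUBIC))
print("rp",toplane(c,[443,84],.048))
c6=(f7["K"],f7["D"],f7["R"],f7["t"]);print("lp",toplane(c6,[235,23],.048))
```

```text
rp [[ 0.66170071 -0.00121379  0.048     ]]
lp [[0.64979866 0.11872833 0.048     ]]
```

View pics/w8a.png

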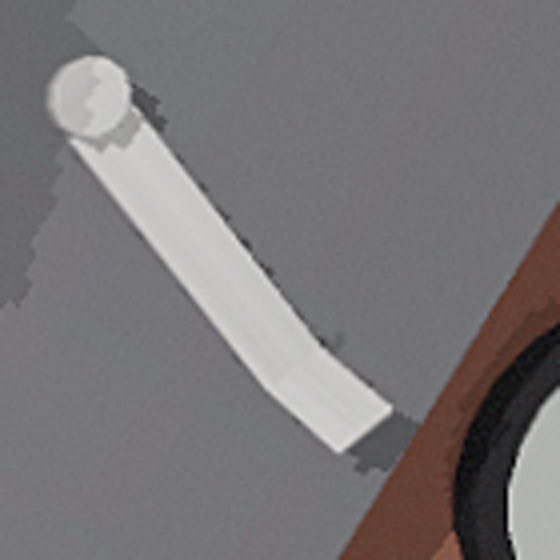

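View pics/w6a.png

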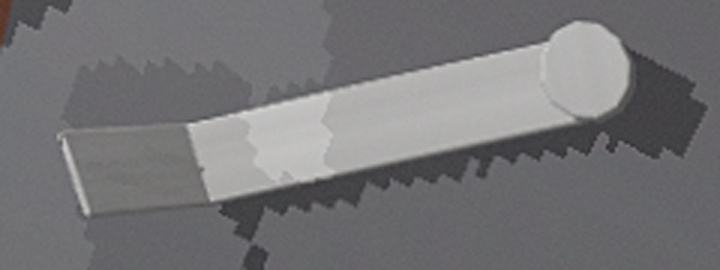

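Run:
```python
from rect import *
for n,uv,pv,sg in(("w8",[493.6,152.3],(.6611,-.001),-1),("w6",[106.5,53.7],(.6494,.1186),1)):
    f=np.load(n+".npz");c=(f["K"],f["D"],f["R"],f["t"]);X=toplane(c,uv,.044)[0];v=X[:2]-pv
    a=np.degrees(np.arctan2(v[1],v[0]));q=sg*(a-5.55)-110;print(n,X,np.hypot(*v),"world ang",a,"q rad",np.radians(q))
```

```text
w8 [ 0.64439425 -0.05646022  0.044     ] 0.05792165490259333 world ang -106.76337193136816 q rad 0.04037595702559455
w6 [0.61243117 0.16210056 0.044     ] 0.057087590881688625 world ang 130.35944855910157 q rad 0.2584736377610524
```

Call:
arm_command:
  plan:
    - {"dx": 0,"dy": 0,"dz": 0,"wx": 1,"wy": 0.15,"wz": 0}
    - {"dx": 0,"dy": 0,"dz": 0,"wx": 1,"wy": 0,"wz": 0}
    - {"dx": 0,"dy": 0,"dz": 0,"wx": 1,"wy": 0,"wz": 0}
    - {"dx": 0,"dy": 0,"dz": 0,"wx": 1,"wy": 0,"wz": 0}
    - {"dx": 0,"dy": 0,"dz": 0,"wx": 1,"wy": 0,"wz": 0}
    - {"dx": 0,"dy": 0,"dz": 0,"wx": 1,"wy": 0,"wz": 0}
    - {"dx": 0,"dy": 0,"dz": 0,"wx": 1,"wy": 0,"wz": 0}
    - {"dx": 0,"dy": 0,"dz": 0,"wx": 1,"wy": 0,"wz": 0}
    - {"dx": 0,"dy": 0,"dz": 0,"wx": 1,"wy": 0,"wz": 0}
    - {"dx": 0,"dy": 0,"dz": 0,"wx": 1,"wy": 0,"wz": 0}
    - {"dx": 0,"dy": 0,"dz": 0,"wx": 0,"wy": 0,"wz": 0}

```text
time_s: 10.45
tcp_pos: [0.5552, 0.0278, 0.111]
eef_rot: [28.9, 89.2, -169.1]
contact_force: [0.0, 0.0, -0.5]
gripper_width: 0.0003
```

Run:
```python
import runpy;runpy.run_path("st.py",run_name="__main__")
from st import rel
from h import *
rel([.6652,-.0669,.0545],163.2)
d=np.load("top0.npz")["d"];K,D,R,t=cam("top")
v,u=np.mgrid[125:190,185:250];dd=d[125:190,185:250]
P=(np.stack([(u-K[0,2])/K[0,0]*dd,(v-K[1,2])/K[0,0]*dd,dd],-1).reshape(-1,3)-t)@R
P=P[(dd.ravel()>0)&(P[:,2]>.055)];print("jug",P.min(0),P.max(0))
```

```text
10.45 [ 22.9  16.6 -23.2  -0.2 -51.   49.2] [0.5552 0.0278 0.111 ] zang 162.0 w 0.0003 [ 0.   0.  -0.5]
[[-0.014, -0.309, -0.951], [-0.003, -0.951, 0.309], [-1.0, 0.007, 0.013]]
move tool mm [  55.1   55.7 -134.6] rows [ 2.76  2.79 -6.73]
zang 161.9905522968757 wx total rad -0.021 units -0.26
jug [0.58004071 0.24053549 0.055082  ] [0.66156523 0.31405057 0.1035724 ]
```

Call:
arm_command:
  plan:
    - {"dx": 0,"dy": 0.4,"dz": -0.9,"wx": -0.26,"wy": 0.16,"wz": -0.09}
    - {"dx": 0,"dy": 0.4,"dz": -0.95,"wx": 0,"wy": 0,"wz": 0}
    - {"dx": 0,"dy": 0.4,"dz": -0.95,"wx": 0,"wy": 0,"wz": 0}
    - {"dx": 0,"dy": 0.4,"dz": -0.95,"wx": 0,"wy": 0,"wz": 0}
    - {"dx": 0,"dy": 0.4,"dz": -0.95,"wx": 0,"wy": 0,"wz": 0}
    - {"dx": 0,"dy": 0.4,"dz": -0.95,"wx": 0,"wy": 0,"wz": 0}
    - {"dx": 0.3,"dy": 0.3,"dz": -0.7,"wx": 0,"wy": 0,"wz": 0}
    - {"dx": 0.7,"dy": 0,"dz": 0,"wx": 0,"wy": 0,"wz": 0}
    - {"dx": 0.4,"dy": 0,"dz": 0,"wx": 0,"wy": 0,"wz": 0}
    - {"dx": 0,"dy": 0,"dz": 0,"wx": 0,"wy": 0,"wz": 0}

```text
time_s: 11.28
tcp_pos: [0.6658, -0.0633, 0.0688]
eef_rot: [23.4, 89.4, -171.7]
contact_force: [-0.3, -0.1, 0.4]
gripper_width: 0.0004
```

Run:
```python
import runpy;runpy.run_path("st.py",run_name="__main__")
from st import rel
rel([.6652,-.0669,.0545],163.2)
```

```text
11.28 [ 11.2  28.3 -10.8  -0.  -51.5  63.7] [ 0.6658 -0.0633  0.0688] zang 164.9 w 0.0004 [-0.3 -0.1  0.4]
[[-0.011, -0.26, -0.966], [-0.002, -0.966, 0.26], [-1.0, 0.004, 0.01]]
move tool mm [14.3  3.6 -0.5] rows [ 0.71  0.18 -0.03]
zang 164.9326120251122 wx total rad 0.03 units 0.38
```

Call:
arm_command:
  plan:
    - {"dx": 0.3,"dy": 0.18,"dz": -0.05,"wx": 0.35,"wy": 0.12,"wz": -0.05}
    - {"dx": 0.3,"dy": 0,"dz": 0,"wx": 0,"wy": 0,"wz": 0}
    - {"dx": 0.05,"dy": 0,"dz": 0,"wx": 0,"wy": 0,"wz": 0}
    - {"dx": 0,"dy": 0,"dz": 0,"wx": 0,"wy": 0,"wz": 0}

```text
time_s: 11.62
tcp_pos: [0.6644, -0.066, 0.0532]
eef_rot: [30.5, 89.7, -165.9]
contact_force: [-0.3, 0.3, 0.2]
gripper_width: 0.0003
```

Run:
```python
import runpy;runpy.run_path("st.py",run_name="__main__")
from st import rel
rel([.6652,-.0669,.0545],163.2)
from snap import *
snap("w9");p,d=r.capture("side");cv2.imwrite("pics/s9.png",cv2.resize(p[140:300,260:440,::-1],None,fx=4,fy=4))
```

```text
11.62 [ 11.   29.  -12.1   0.  -49.2  62.6] [ 0.6644 -0.066   0.0532] zang 163.7 w 0.0003 [-0.3  0.3  0.2]
[[-0.005, -0.281, -0.96], [-0.001, -0.96, 0.281], [-1.0, 0.002, 0.004]]
move tool mm [-1.3  0.6 -1.1] rows [-0.07  0.03 -0.05]
zang 163.67564623081043 wx total rad 0.008 units 0.1
```

View pics/s9.png

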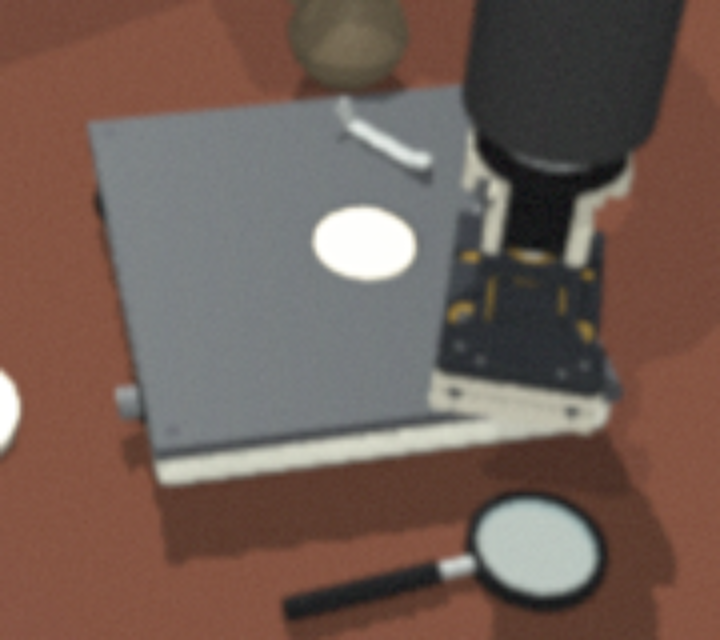

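View pics/w9.png

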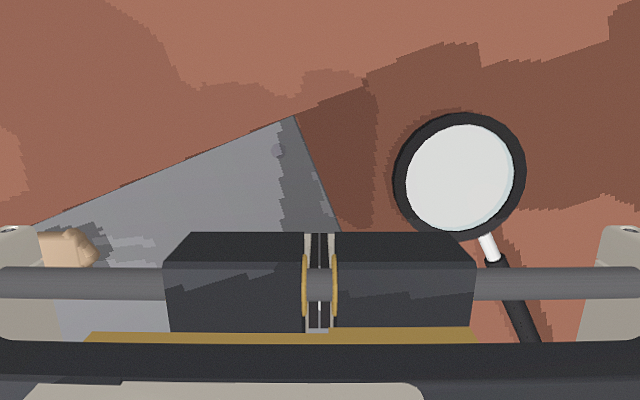

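Call:
arm_command:
  plan:
    - {"dx": -0.05,"dy": 0,"dz": 0.2,"wx": 0,"wy": 0.05,"wz": 0}
    - {"dx": 0,"dy": 0,"dz": 0.15,"wx": 0,"wy": 0,"wz": 0}
    - {"dx": 0,"dy": 0.06,"dz": 0.25,"wx": 1,"wy": 0,"wz": 0}
    - {"dx": 0,"dy": 0.06,"dz": 0.25,"wx": 1,"wy": 0,"wz": 0}
    - {"dx": 0,"dy": 0.06,"dz": 0.25,"wx": 1,"wy": 0,"wz": 0}
    - {"dx": 0,"dy": 0.06,"dz": 0.25,"wx": 1,"wy": 0,"wz": 0}
    - {"dx": 0,"dy": 0,"dz": 0,"wx": 0,"wy": 0,"wz": 0}

```text
time_s: 12.3
tcp_pos: [0.6376, -0.0587, 0.0587]
eef_rot: [-156.9, 89.6, -12.2]
contact_force: [-0.2, 0.3, -0.3]
gripper_width: 0.0006
```

```bash
cat > clip.py <<'E'
import runpy;runpy.run_path("st.py",run_name="__main__")
from st import *
def right():
    s,M=st();v=(s["tcp_pos"]-[.6611,-.001,0])[:2];u=M[:2,1];t=M[:2,2]
    a=np.degrees(np.arctan2(M[1,2],M[0,2]))+90
    a=a-360 if a>0 else a
    print("r along u %.1f, along t %.1f mm; tool clip ang %.1f -> q if flush %.3f"%(v@u*1000,v@t*1000,a,np.radians(-a+5.55-110)))
def left():
    s,M=st();v=(s["tcp_pos"]-[.6494,.1186,0])[:2];t=-M[:2,2];u=np.array([t[1],-t[0]])
    a=np.degrees(np.arctan2(u[1],u[0]))%360
    print("r along u %.1f, along t %.1f mm; tool clip ang %.1f -> q %.3f"%(v@u*1000,v@t*1000,a,np.radians(a-5.55-110)),"u.y",u@M[:2,1])
E
python3 -c "
from clip import *
right()"
```

```text
12.3 [ 12.3  26.2 -16.3   0.2 -47.1  42.3] [ 0.6376 -0.0587  0.0587] zang 144.7 w 0.0006 [-0.2  0.3 -0.3]
[[0.007, -0.577, -0.816], [-0.002, -0.816, 0.577], [-1.0, -0.003, -0.007]]
r along u 60.7, along t -14.1 mm; tool clip ang -125.3 -> q if flush 0.363
```

Call:
arm_command:
  plan:
    - {"dx": 0.1,"dy": 0.06,"dz": 0.25,"wx": 1,"wy": -0.09,"wz": 0.04}
    - {"dx": 0.05,"dy": 0.06,"dz": 0.25,"wx": 1,"wy": 0,"wz": 0}
    - {"dx": 0,"dy": 0.06,"dz": 0.25,"wx": 1,"wy": 0,"wz": 0}
    - {"dx": 0,"dy": 0.06,"dz": 0.25,"wx": 1,"wy": 0,"wz": 0}
    - {"dx": 0,"dy": 0.06,"dz": 0.25,"wx": 1,"wy": 0,"wz": 0}
    - {"dx": 0,"dy": 0.06,"dz": 0.25,"wx": 1,"wy": 0,"wz": 0}
    - {"dx": 0,"dy": 0,"dz": 0,"wx": 0,"wy": 0,"wz": 0}

```text
time_s: 12.88
tcp_pos: [0.613, -0.041, 0.0594]
eef_rot: [-111.4, 89.6, 5.8]
contact_force: [0.5, -0.2, 0.8]
gripper_width: 0.0006
```

```bash
python3 -c "
from clip import *
right()
p,d=r.capture('side');cv2.imwrite('pics/s10.png',cv2.resize(p[140:300,260:440,::-1],None,fx=4,fy=4))
p,d=r.capture('top');cv2.imwrite('pics/t10.png',cv2.resize(p[100:250,230:420,::-1],None,fx=4,fy=4))"
```

```text
12.88 [ 14.4  24.2 -19.6   0.1 -45.8  12.8] [ 0.613  -0.041   0.0594] zang 117.2 w 0.0006 [ 0.5 -0.2  0.8]
[[0.006, -0.889, -0.458], [0.001, -0.458, 0.889], [-1.0, -0.006, -0.002]]
r along u 61.0, along t -13.6 mm; tool clip ang -152.8 -> q if flush 0.843
```

View pics/s10.png

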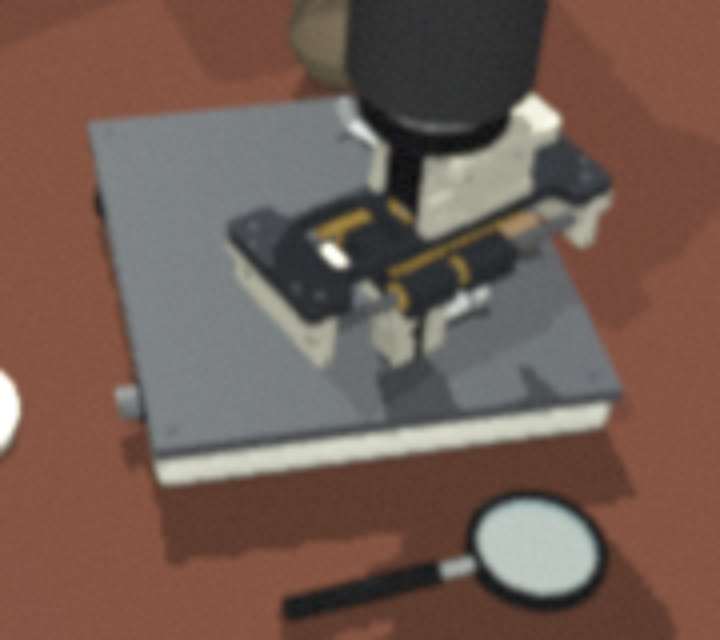

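Call:
arm_command:
  plan:
    - {"dx": 0.12,"dy": 0.06,"dz": 0.25,"wx": 1,"wy": 0,"wz": 0.08}
    - {"dx": 0.1,"dy": 0.06,"dz": 0.25,"wx": 1,"wy": 0,"wz": 0}
    - {"dx": 0.05,"dy": 0.06,"dz": 0.25,"wx": 1,"wy": 0,"wz": 0}
    - {"dx": 0.03,"dy": 0.06,"dz": 0.25,"wx": 1,"wy": 0,"wz": 0}
    - {"dx": 0.02,"dy": 0.06,"dz": 0.25,"wx": 1,"wy": 0,"wz": 0}
    - {"dx": 0.02,"dy": 0.06,"dz": 0.25,"wx": 1,"wy": 0,"wz": 0}
    - {"dx": 0.02,"dy": 0.06,"dz": 0.25,"wx": 1,"wy": 0,"wz": 0}
    - {"dx": 0.02,"dy": 0.06,"dz": 0.25,"wx": 1,"wy": 0,"wz": 0}
    - {"dx": 0,"dy": 0,"dz": 0,"wx": 0,"wy": 0,"wz": 0}

```text
time_s: 13.73
tcp_pos: [0.5994, -0.0057, 0.0534]
eef_rot: [-119.3, 89.7, -38.0]
contact_force: [0.5, -0.3, 0.0]
gripper_width: 0.0005
```

```bash
python3 -c "
from clip import *
right()"
```

```text
13.73 [ 18.3  23.6 -21.9   0.4 -44.3 -27.3] [ 0.5994 -0.0057  0.0534] zang 81.3 w 0.0005 [ 0.5 -0.3  0. ]
[[0.004, -0.988, 0.152], [-0.003, 0.152, 0.988], [-1.0, -0.005, -0.003]]
r along u 60.3, along t -14.0 mm; tool clip ang -188.7 -> q if flush 1.471
```

Call:
arm_command:
  plan:
    - {"dx": -0.05,"dy": 0.06,"dz": 0.25,"wx": 1,"wy": -0.03,"wz": 0.06}
    - {"dx": 0,"dy": 0.06,"dz": 0.25,"wx": 1,"wy": 0,"wz": 0}
    - {"dx": 0,"dy": 0.06,"dz": 0.25,"wx": 1,"wy": 0,"wz": 0}
    - {"dx": 0,"dy": 0.06,"dz": 0.25,"wx": 1,"wy": 0,"wz": 0}
    - {"dx": 0,"dy": 0.06,"dz": 0.25,"wx": 1,"wy": 0,"wz": 0}
    - {"dx": 0,"dy": 0.06,"dz": 0.25,"wx": 1,"wy": 0,"wz": 0}
    - {"dx": 0,"dy": 0.03,"dz": 0.1,"wx": 0.4,"wy": 0,"wz": 0}
    - {"dx": 0,"dy": 0,"dz": 0,"wx": 0,"wy": 0,"wz": 0}

```text
time_s: 14.4
tcp_pos: [0.6043, 0.0251, 0.0545]
eef_rot: [146.5, 89.9, -160.3]
contact_force: [-0.4, -0.1, -0.3]
gripper_width: 0.0004
```

```bash
python3 -c "
from clip import *
right()
p,d=r.capture('side');cv2.imwrite('pics/s11.png',cv2.resize(p[140:300,260:440,::-1],None,fx=4,fy=4))"
```

```text
14.4 [ 20.9  24.1 -20.7  -0.  -45.4 -57.8] [0.6043 0.0251 0.0545] zang 53.1 w 0.0004 [-0.4 -0.1 -0.3]
[[-0.002, -0.8, 0.6], [-0.001, 0.6, 0.8], [-1.0, 0.001, -0.002]]
r along u 61.1, along t -13.3 mm; tool clip ang -216.9 -> q if flush 1.962
```

View pics/s11.png

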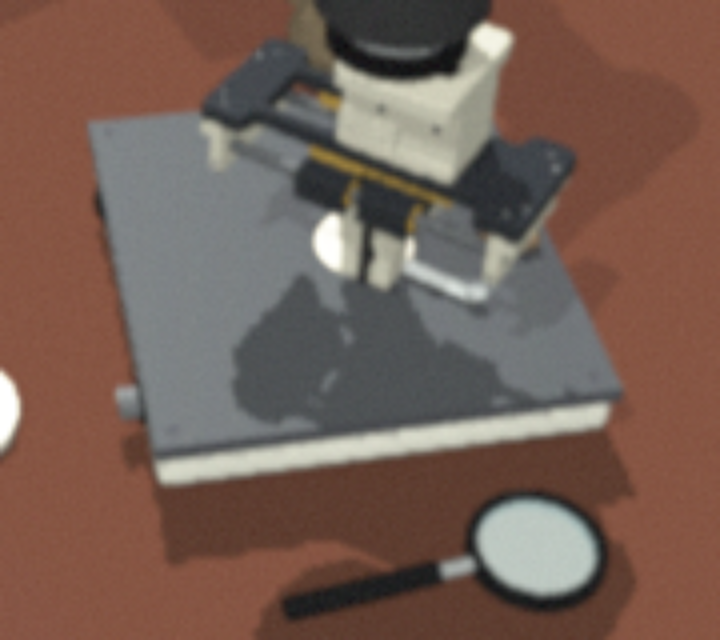

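Call:
arm_command:
  plan:
    - {"dx": 0,"dy": 0,"dz": -0.4,"wx": 0,"wy": 0,"wz": 0}
    - {"dx": 0,"dy": 0,"dz": -0.5,"wx": 0,"wy": 0,"wz": 0}
    - {"dx": -0.6,"dy": 0,"dz": 0,"wx": 0,"wy": 0,"wz": 0}
    - {"dx": -0.9,"dy": 0,"dz": 0,"wx": 0,"wy": 0,"wz": 0}
    - {"dx": -0.8,"dy": 0,"dz": 0,"wx": 0.5,"wy": 0,"wz": 0}
    - {"dx": -0.4,"dy": 0,"dz": 0,"wx": 0.9,"wy": 0,"wz": 0}
    - {"dx": 0,"dy": 0,"dz": 0,"wx": 0.9,"wy": 0,"wz": 0}
    - {"dx": 0,"dy": 0,"dz": 0,"wx": 0.4,"wy": 0,"wz": 0}
    - {"dx": 0,"dy": 0,"dz": 0,"wx": 0,"wy": 0,"wz": 0}

```text
time_s: 15.2
tcp_pos: [0.5881, 0.0018, 0.1108]
eef_rot: [152.4, 89.8, -166.2]
contact_force: [0.4, -0.0, 0.0]
gripper_width: 0.0003
```

```bash
python3 -c "
from clip import *
rel([.6348,.1744,.0545],40.4)
from snap import *
snap('w11')
p,d=r.capture('side');cv2.imwrite('pics/s12.png',cv2.resize(p[140:300,260:440,::-1],None,fx=4,fy=4))"
```

```text
15.2 [ 19.2  19.  -19.7  -0.  -51.6 -67.8] [0.5881 0.0018 0.1108] zang 41.4 w 0.0003 [ 0.4 -0.   0. ]
[[-0.004, -0.661, 0.75], [-0.001, 0.75, 0.661], [-1.0, 0.002, -0.004]]
move tool mm [ 55.9  98.5 149.4] rows [2.79 4.92 7.47]
zang 41.403123935458886 wx total rad 0.018 units 0.22
```

View pics/w11.png

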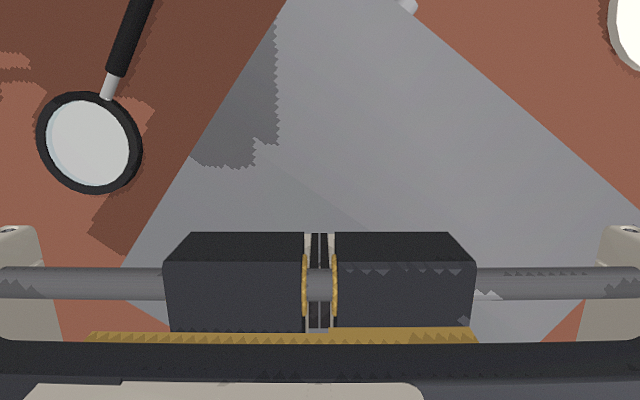

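View pics/s12.png

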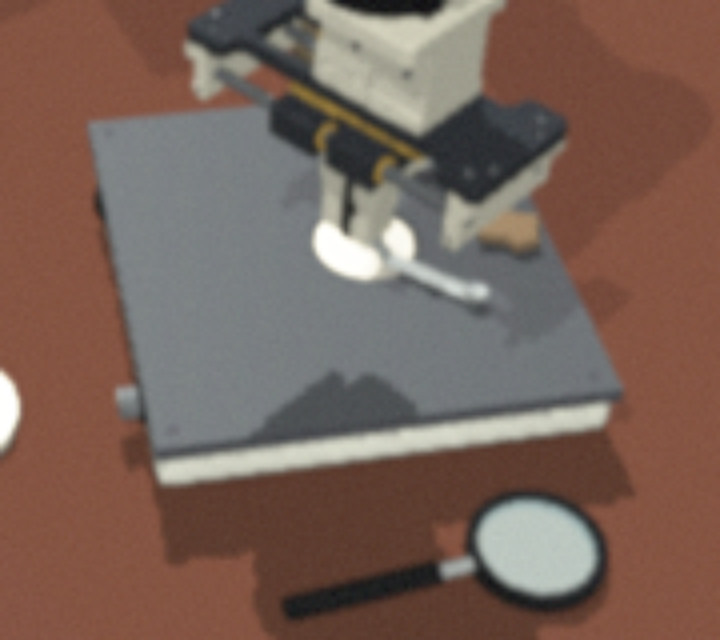

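```bash
python3 -c "
from clip import *
rel([.6434,.1763,.0545],65)"
```

```text
15.3 [ 19.2  19.  -19.7  -0.  -51.6 -67.7] [0.588  0.0019 0.1104] zang 41.5 w 0.0004 [-0.2  0.6 -0.1]
[[-0.005, -0.663, 0.749], [-0.001, 0.749, 0.663], [-1.0, 0.002, -0.004]]
move tool mm [ 55.4  93.7 157.3] rows [2.77 4.69 7.86]
zang 41.519496377488416 wx total rad -0.41 units -5.12
```

Call:
arm_command:
  plan:
    - {"dx": 0,"dy": 0.6,"dz": 0.95,"wx": 0,"wy": 0,"wz": 0}
    - {"dx": 0,"dy": 0.6,"dz": 0.95,"wx": 0,"wy": 0,"wz": 0}
    - {"dx": 0,"dy": 0.6,"dz": 0.95,"wx": 0,"wy": 0,"wz": 0}
    - {"dx": 0,"dy": 0.6,"dz": 0.95,"wx": 0,"wy": 0,"wz": 0}
    - {"dx": 0,"dy": 0.6,"dz": 0.95,"wx": 0,"wy": 0,"wz": 0}
    - {"dx": 0,"dy": 0.6,"dz": 0.95,"wx": 0,"wy": 0,"wz": 0}
    - {"dx": 0,"dy": 0.6,"dz": 0.95,"wx": 0,"wy": 0,"wz": 0}
    - {"dx": 0,"dy": 0,"dz": 0.3,"wx": -0.7,"wy": 0,"wz": 0}
    - {"dx": 0,"dy": 0,"dz": 0,"wx": -1,"wy": 0,"wz": 0}
    - {"dx": 0,"dy": 0,"dz": 0,"wx": -1,"wy": 0,"wz": 0}
    - {"dx": 0,"dy": 0,"dz": 0,"wx": -1,"wy": 0,"wz": 0}
    - {"dx": 0,"dy": 0,"dz": 0,"wx": -1,"wy": 0,"wz": 0}
    - {"dx": 0,"dy": 0,"dz": 0,"wx": -0.4,"wy": 0,"wz": 0}
    - {"dx": 0,"dy": 0,"dz": 0,"wx": 0,"wy": 0,"wz": 0}

```text
time_s: 16.47
tcp_pos: [0.633, 0.1592, 0.1037]
eef_rot: [132.9, 89.1, -159.3]
contact_force: [-0.5, 0.6, 0.1]
gripper_width: 0.0006
```

```bash
python3 -c "
from clip import *
rel([.6434,.1763,.0545],65)
from snap import *
p,d,c=snap('w13');print(plate(p,c,.04,gate=.2,near=(.605,.054)))
p,d=r.capture('side');cv2.imwrite('pics/s13.png',cv2.resize(p[140:300,260:440,::-1],None,fx=4,fy=4))"
```

```text
16.47 [ 31.1  25.1 -10.9  -0.2 -54.8 -53.2] [0.633  0.1592 0.1037] zang 67.8 w 0.0006 [-0.5  0.6  0.1]
[[-0.014, -0.926, 0.378], [-0.005, 0.378, 0.926], [-1.0, 0.011, -0.01]]
move tool mm [48.9 -3.7 20.3] rows [ 2.45 -0.19  1.01]
zang 67.79625733179726 wx total rad 0.049 units 0.61
[(array([0.6345, 0.1405]), np.float64(0.021), array([0.6328, 0.1387])), (array([0.6047, 0.0589]), np.float64(0.0256), array([0.6047, 0.054 ]))]
```

View pics/w13.png

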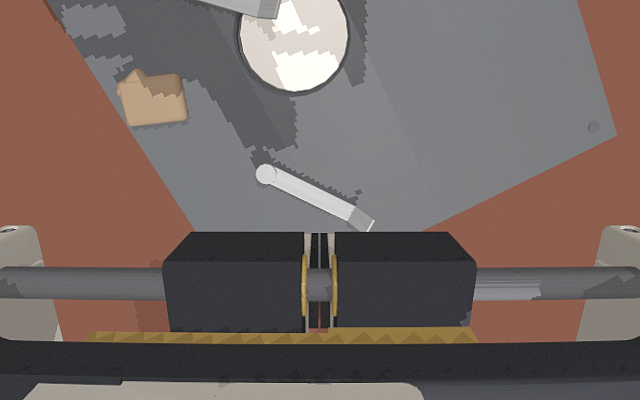

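View pics/s13.png

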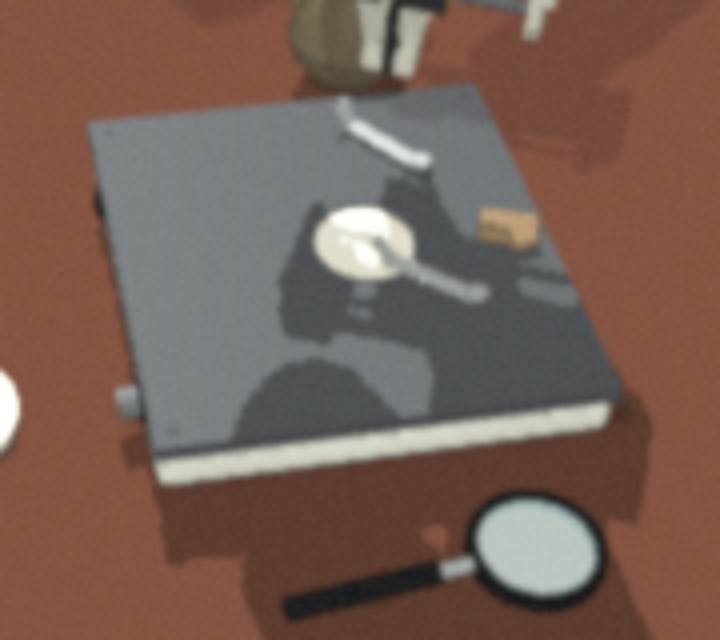

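Call:
arm_command:
  plan:
    - {"dx": 0,"dy": -0.2,"dz": 0.5,"wx": 0.6,"wy": -0.12,"wz": -0.14}
    - {"dx": 0,"dy": 0,"dz": 0.5,"wx": 0,"wy": 0,"wz": 0}
    - {"dx": 0.4,"dy": 0,"dz": 0,"wx": 0,"wy": 0,"wz": 0}
    - {"dx": 0.7,"dy": 0,"dz": 0,"wx": 0,"wy": 0,"wz": 0}
    - {"dx": 0.5,"dy": 0,"dz": 0,"wx": 0,"wy": 0,"wz": 0}
    - {"dx": 0.2,"dy": 0,"dz": 0,"wx": 0,"wy": 0,"wz": 0}
    - {"dx": 0,"dy": 0,"dz": 0,"wx": 0,"wy": 0,"wz": 0}

```text
time_s: 17.15
tcp_pos: [0.6446, 0.1761, 0.0643]
eef_rot: [164.0, 89.9, -131.1]
contact_force: [0.9, -0.2, -0.3]
gripper_width: 0.0003
```

```bash
python3 -c "
from clip import *
rel([.6434,.1763,.0545],65)
from snap import *
p,d,c=snap('w14')
"
```

```text
17.15 [ 32.   28.3 -11.6   0.  -50.2 -57.2] [0.6446 0.1761 0.0643] zang 64.8 w 0.0003 [ 0.9 -0.2 -0.3]
[[-0.001, -0.905, 0.425], [-0.001, 0.425, 0.905], [-1.0, 0.001, -0.002]]
move tool mm [ 9.8  1.1 -0.3] rows [ 0.49  0.06 -0.01]
zang 64.84335808480671 wx total rad -0.003 units -0.03
```

View pics/w14.png

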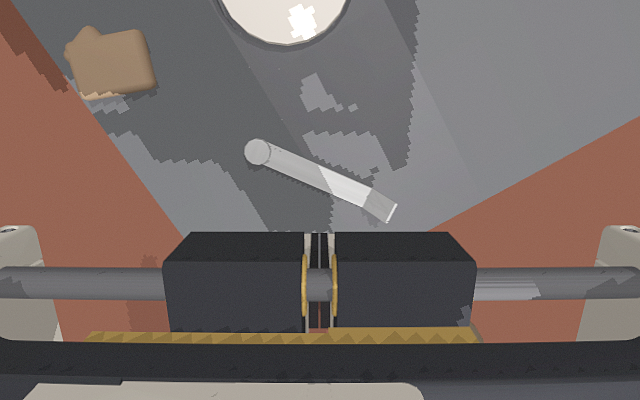

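Call:
arm_command:
  plan:
    - {"dx": 0.4,"dy": 0,"dz": 0,"wx": 0,"wy": 0,"wz": 0}
    - {"dx": 0.1,"dy": 0,"dz": 0,"wx": 0,"wy": 0,"wz": 0}
    - {"dx": 0,"dy": 0.1,"dz": -0.28,"wx": 0,"wy": 0,"wz": 0}
    - {"dx": 0,"dy": 0.1,"dz": -0.28,"wx": 0,"wy": 0,"wz": 0}
    - {"dx": 0,"dy": 0.1,"dz": -0.28,"wx": 0,"wy": 0,"wz": 0}
    - {"dx": 0,"dy": 0.1,"dz": -0.28,"wx": 0,"wy": 0,"wz": 0}
    - {"dx": 0,"dy": 0.1,"dz": -0.28,"wx": 0,"wy": 0,"wz": 0}
    - {"dx": 0,"dy": 0.1,"dz": -0.28,"wx": 0,"wy": 0,"wz": 0}
    - {"dx": 0,"dy": 0,"dz": 0,"wx": 0,"wy": 0,"wz": 0}

```text
time_s: 17.95
tcp_pos: [0.6178, 0.1482, 0.0562]
eef_rot: [-55.5, 89.9, 9.4]
contact_force: [-0.5, 0.3, -0.1]
gripper_width: 0.0005
```

```bash
python3 -c "
from clip import *
left()
from snap import *
p,d,c=snap('w15')
"
```

```text
17.95 [ 31.1  26.1 -16.8   0.1 -47.  -56.3] [0.6178 0.1482 0.0562] zang 64.9 w 0.0005 [-0.5  0.3 -0.1]
[[0.002, -0.905, 0.425], [0.0, 0.425, 0.905], [-1.0, -0.002, 0.001]]
r along u 41.2, along t -13.4 mm; tool clip ang 154.9 -> q 0.686 u.y 0.999997279999717
```

View pics/w15.png

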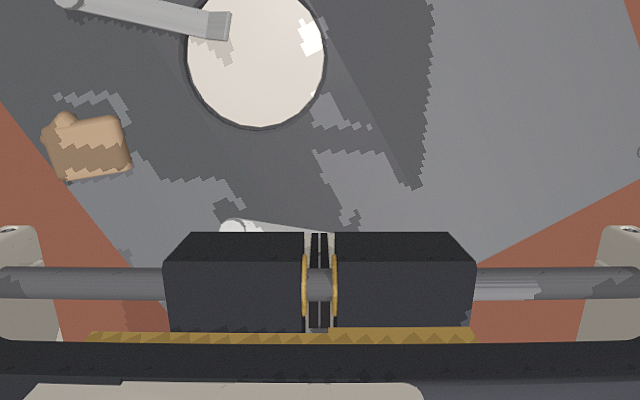

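Call:
arm_command:
  plan:
    - {"dx": 0.04,"dy": 0.06,"dz": -0.17,"wx": -1,"wy": 0,"wz": 0}
    - {"dx": 0.02,"dy": 0.06,"dz": -0.17,"wx": -1,"wy": 0,"wz": 0}
    - {"dx": 0,"dy": 0.06,"dz": -0.17,"wx": -1,"wy": 0,"wz": 0}
    - {"dx": 0,"dy": 0.06,"dz": -0.17,"wx": -1,"wy": 0,"wz": 0}
    - {"dx": 0,"dy": 0.06,"dz": -0.17,"wx": -1,"wy": 0,"wz": 0}
    - {"dx": 0,"dy": 0.06,"dz": -0.17,"wx": -1,"wy": 0,"wz": 0}
    - {"dx": 0,"dy": 0,"dz": 0,"wx": 0,"wy": 0,"wz": 0}

```text
time_s: 18.58
tcp_pos: [0.608, 0.1304, 0.0563]
eef_rot: [-81.6, 89.6, 12.1]
contact_force: [-0.7, -0.2, 0.2]
gripper_width: 0.0002
```

```bash
python3 -c "
from clip import *
left()
"
```

```text
18.58 [ 30.1  25.  -18.8   0.2 -45.8 -26.5] [0.608  0.1304 0.0563] zang 93.7 w 0.0002 [-0.7 -0.2  0.2]
[[0.006, -0.998, -0.065], [0.001, -0.065, 0.998], [-1.0, -0.006, 0.001]]
r along u 40.6, along t -14.5 mm; tool clip ang 183.7 -> q 1.190 u.y 0.9999812705698351
```

Call:
arm_command:
  plan:
    - {"dx": 0.04,"dy": 0.07,"dz": -0.17,"wx": -1,"wy": 0,"wz": 0.08}
    - {"dx": 0,"dy": 0.07,"dz": -0.17,"wx": -1,"wy": 0,"wz": 0}
    - {"dx": 0,"dy": 0.07,"dz": -0.17,"wx": -1,"wy": 0,"wz": 0}
    - {"dx": 0,"dy": 0.06,"dz": -0.17,"wx": -1,"wy": 0,"wz": 0}
    - {"dx": 0,"dy": 0.06,"dz": -0.17,"wx": -1,"wy": 0,"wz": 0}
    - {"dx": 0,"dy": 0.06,"dz": -0.17,"wx": -1,"wy": 0,"wz": 0}
    - {"dx": 0,"dy": 0,"dz": 0,"wx": 0,"wy": 0,"wz": 0}

```text
time_s: 19.17
tcp_pos: [0.6066, 0.1093, 0.0555]
eef_rot: [24.5, 90.0, 145.9]
contact_force: [-0.6, -0.5, -0.4]
gripper_width: 0.0005
```

```bash
python3 -c "
from clip import *
left()
"
```

```text
19.17 [ 28.3  24.8 -19.2  -0.  -46.    3.1] [0.6066 0.1093 0.0555] zang 121.4 w 0.0005 [-0.6 -0.5 -0.4]
[[-0.0, -0.853, -0.521], [0.0, -0.521, 0.853], [-1.0, 0.0, 0.001]]
r along u 41.4, along t -14.4 mm; tool clip ang 211.4 -> q 1.673 u.y 0.999999847927264
```

Call:
arm_command:
  plan:
    - {"dx": 0,"dy": 0.06,"dz": -0.17,"wx": -1,"wy": 0,"wz": 0}
    - {"dx": 0,"dy": 0.06,"dz": -0.17,"wx": -1,"wy": 0,"wz": 0}
    - {"dx": 0,"dy": 0.06,"dz": -0.17,"wx": -1,"wy": 0,"wz": 0}
    - {"dx": 0,"dy": 0.06,"dz": -0.17,"wx": -1,"wy": 0,"wz": 0}
    - {"dx": 0,"dy": 0,"dz": 0,"wx": 0,"wy": 0,"wz": 0}

```text
time_s: 19.58
tcp_pos: [0.612, 0.0965, 0.0554]
eef_rot: [11.7, 90.0, 150.9]
contact_force: [0.1, -0.1, -0.5]
gripper_width: 0.0005
```

```bash
python3 -c "
from clip import *
left()
"
```

```text
19.58 [ 27.   25.1 -18.8  -0.  -46.2  22.2] [0.612  0.0965 0.0554] zang 139.2 w 0.0005 [ 0.1 -0.1 -0.5]
[[-0.0, -0.654, -0.757], [0.0, -0.757, 0.654], [-1.0, 0.0, 0.0]]
r along u 41.2, along t -13.9 mm; tool clip ang 229.2 -> q 1.983 u.y 0.9999999239213184
```

Call:
arm_command:
  plan:
    - {"dx": 0,"dy": 0,"dz": 0.4,"wx": 0,"wy": 0,"wz": 0}
    - {"dx": 0,"dy": 0,"dz": 0.5,"wx": 0,"wy": 0,"wz": 0}
    - {"dx": -0.6,"dy": 0,"dz": 0,"wx": 0,"wy": 0,"wz": 0}
    - {"dx": -0.9,"dy": 0,"dz": 0.5,"wx": 0,"wy": 0,"wz": 0}
    - {"dx": -0.9,"dy": 0,"dz": 0.9,"wx": 0,"wy": 0,"wz": 0}
    - {"dx": -0.9,"dy": 0,"dz": 0.9,"wx": 0,"wy": 0,"wz": 0}
    - {"dx": -0.9,"dy": 0,"dz": 0.9,"wx": 0,"wy": 0,"wz": 0}
    - {"dx": -0.9,"dy": 0,"dz": 0.9,"wx": 0,"wy": 0,"wz": 0}
    - {"dx": -0.9,"dy": 0,"dz": 0.9,"wx": 0,"wy": 0,"wz": 0}
    - {"dx": 0,"dy": 0,"dz": 0,"wx": 0,"wy": 0,"wz": 0}

```text
time_s: 20.42
tcp_pos: [0.5166, 0.182, 0.1845]
eef_rot: [44.6, 89.9, -178.0]
contact_force: [0.9, 0.5, 0.1]
gripper_width: 0.0004
```

```bash
python3 -c "
from clip import *
from snap import *
p,d,c=snap('w16')
for n,b in (('top',(190,100,230,150)),('side',(270,120,190,180))):
    p,d=r.capture(n);x,y,w,h=b;cv2.imwrite(f'pics/{n}16.png',cv2.resize(p[y:y+h,x:x+w,::-1],None,fx=3,fy=3,interpolation=cv2.INTER_CUBIC))
"
```

```text
20.42 [ 39.9  11.1 -19.7  -0.1 -59.3   7.6] [0.5166 0.182  0.1845] zang 137.4 w 0.0004 [0.9 0.5 0.1]
[[-0.002, -0.677, -0.736], [-0.0, -0.736, 0.677], [-1.0, 0.001, 0.001]]
```

View pics/w16.png

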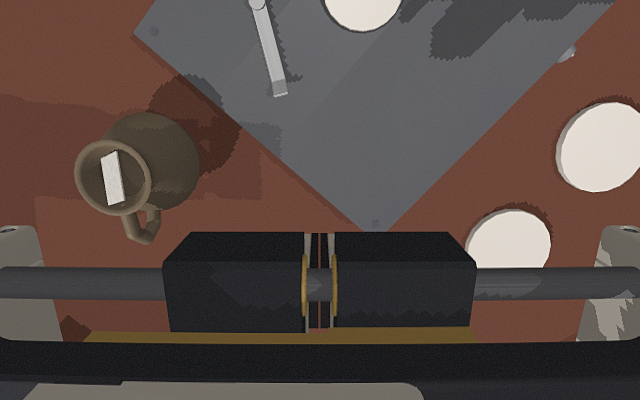

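View pics/side16.png

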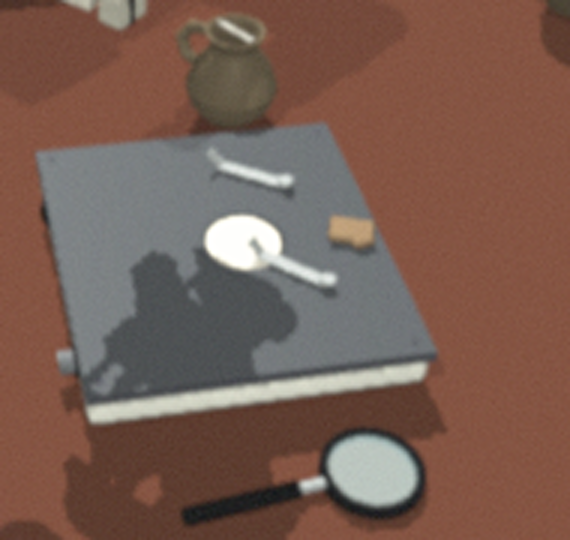

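Run:
```python
from rect import *
f=np.load("w16.npz");c=(f["K"],f["D"],f["R"],f["t"]);cv2.imwrite("pics/w16a.png",cv2.resize(f["p"][0:110,220:330,::-1],None,fx=5,fy=5,interpolation=cv2.INTER_CUBIC))
a=toplane(c,[257.5,4],.048)[0];print("pivot",a)
X=toplane(c,[273,79],.044)[0];v=X[:2]-[.6494,.1186];g=np.degrees(np.arctan2(v[1],v[0]));print(X,np.hypot(*v),g,np.radians(g-115.55))
K,D,R,t=c;d=f["d"]
```

```text
pivot [0.64742272 0.11991249 0.048     ]
[0.60255425 0.14868421 0.044     ] 0.05567391080563978 147.29153852858985 0.5539943569725293
```

View pics/w16a.png

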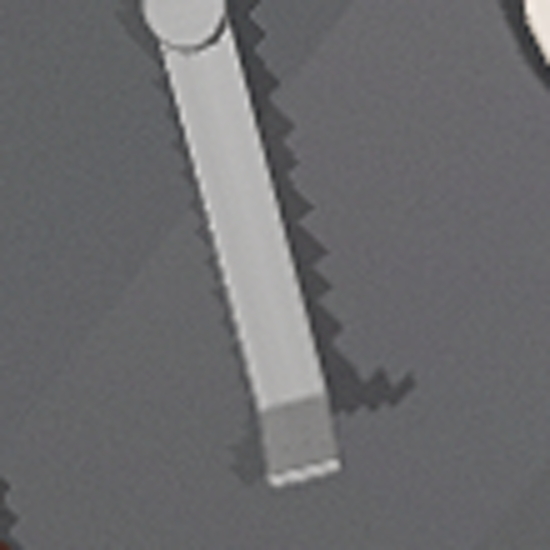

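Call:
arm_command:
  plan:
    - {"dx": 0,"dy": 0,"dz": 0,"wx": 1,"wy": 0,"wz": 0}
    - {"dx": 0,"dy": 0,"dz": 0,"wx": 1,"wy": 0,"wz": 0}
    - {"dx": 0,"dy": 0,"dz": 0,"wx": 1,"wy": 0,"wz": 0}
    - {"dx": 0,"dy": 0,"dz": 0,"wx": 1,"wy": 0,"wz": 0}
    - {"dx": 0,"dy": 0,"dz": 0,"wx": 1,"wy": 0,"wz": 0}
    - {"dx": 0,"dy": 0,"dz": 0,"wx": 1,"wy": 0,"wz": 0}
    - {"dx": 0,"dy": 0,"dz": 0,"wx": 1,"wy": 0,"wz": 0}
    - {"dx": 0,"dy": 0,"dz": 0,"wx": 1,"wy": 0,"wz": 0}
    - {"dx": 0,"dy": 0,"dz": 0,"wx": 1,"wy": 0,"wz": 0}
    - {"dx": 0,"dy": 0,"dz": 0,"wx": 1,"wy": 0,"wz": 0}
    - {"dx": 0,"dy": 0,"dz": 0,"wx": 1,"wy": 0,"wz": 0}
    - {"dx": 0,"dy": 0,"dz": 0,"wx": 1,"wy": 0,"wz": 0}
    - {"dx": 0,"dy": 0,"dz": 0,"wx": 1,"wy": 0,"wz": 0}
    - {"dx": 0,"dy": 0,"dz": 0,"wx": 1,"wy": 0,"wz": 0}
    - {"dx": 0,"dy": 0,"dz": 0,"wx": 1,"wy": 0,"wz": 0}
    - {"dx": 0,"dy": 0,"dz": 0,"wx": 1,"wy": 0,"wz": 0}
    - {"dx": 0,"dy": 0,"dz": 0,"wx": 0.8,"wy": 0,"wz": 0}
    - {"dx": 0,"dy": 0,"dz": 0,"wx": 0,"wy": 0,"wz": 0}

```text
time_s: 22.07
tcp_pos: [0.512, 0.1653, 0.1594]
eef_rot: [158.6, 87.2, -146.9]
contact_force: [-0.2, 0.1, -1.2]
gripper_width: 0.0006
```

```bash
python3 -c "
from clip import *
rel([.6108,.1731,.0535],57.3)
"
```

```text
22.07 [ 38.6  13.1 -20.7  -0.3 -58.9 -73.9] [0.512  0.1653 0.1594] zang 54.5 w 0.0006 [-0.2  0.1 -1.2]
[[-0.04, -0.814, 0.58], [-0.026, 0.581, 0.814], [-0.999, 0.018, -0.045]]
move tool mm [101.6 -77.8  68.4] rows [ 5.08 -3.89  3.42]
zang 54.54119471525974 wx total rad -0.048 units -0.6
```

Call:
arm_command:
  plan:
    - {"dx": 0,"dy": -0.5,"dz": 0.4,"wx": -0.6,"wy": -0.56,"wz": -0.22}
    - {"dx": 0,"dy": -0.9,"dz": 0.75,"wx": 0,"wy": 0,"wz": 0}
    - {"dx": 0,"dy": -0.9,"dz": 0.8,"wx": 0,"wy": 0,"wz": 0}
    - {"dx": 0,"dy": -0.9,"dz": 0.8,"wx": 0,"wy": 0,"wz": 0}
    - {"dx": 0,"dy": -0.7,"dz": 0.6,"wx": 0,"wy": 0,"wz": 0}
    - {"dx": 0,"dy": 0,"dz": 0,"wx": 0,"wy": 0,"wz": 0}

```text
time_s: 22.57
tcp_pos: [0.6158, 0.1753, 0.1529]
eef_rot: [145.2, 89.5, -157.0]
contact_force: [0.5, 0.8, -1.4]
gripper_width: 0.0004
```

```bash
python3 -c "
from clip import *
rel([.6108,.1731,.0535],57.3)
"
```

```text
22.57 [ 33.3  21.2 -10.   -0.1 -59.3 -65.4] [0.6158 0.1753 0.1529] zang 57.8 w 0.0004 [ 0.5  0.8 -1.4]
[[-0.007, -0.846, 0.533], [-0.003, 0.533, 0.846], [-1.0, 0.005, -0.007]]
move tool mm [99.4  2.6 -3.8] rows [ 4.97  0.13 -0.19]
zang 57.80811954481058 wx total rad 0.009 units 0.11
```

Call:
arm_command:
  plan:
    - {"dx": 0.5,"dy": 0.1,"dz": -0.15,"wx": 0.1,"wy": -0.09,"wz": -0.06}
    - {"dx": 0.9,"dy": 0,"dz": 0,"wx": 0,"wy": 0,"wz": 0}
    - {"dx": 0.9,"dy": 0,"dz": 0,"wx": 0,"wy": 0,"wz": 0}
    - {"dx": 0.9,"dy": 0,"dz": 0,"wx": 0,"wy": 0,"wz": 0}
    - {"dx": 0.7,"dy": 0,"dz": 0,"wx": 0,"wy": 0,"wz": 0}
    - {"dx": 0.4,"dy": 0,"dz": 0,"wx": 0,"wy": 0,"wz": 0}
    - {"dx": 0,"dy": 0,"dz": 0,"wx": 0,"wy": 0,"wz": 0}

```text
time_s: 23.15
tcp_pos: [0.6106, 0.169, 0.0577]
eef_rot: [152.4, 89.5, -150.0]
contact_force: [0.1, 0.3, 0.8]
gripper_width: 0.0006
```

```bash
python3 -c "
from clip import *
rel([.6108,.1731,.0535],57.3)
left()
"
```

```text
23.15 [ 33.1  26.2 -16.4  -0.  -47.9 -65.5] [0.6106 0.169  0.0577] zang 57.6 w 0.0006 [0.1 0.3 0.8]
[[-0.007, -0.844, 0.536], [-0.004, 0.536, 0.844], [-1.0, 0.004, -0.007]]
move tool mm [4.2 2.  3.6] rows [0.21 0.1  0.18]
zang 57.592812114081006 wx total rad 0.005 units 0.06
r along u 59.8, along t -21.8 mm; tool clip ang 147.6 -> q 0.559 u.y 0.9999656509221186
```

Call:
arm_command:
  plan:
    - {"dx": 0.2,"dy": 0.08,"dz": 0,"wx": 0,"wy": -0.09,"wz": -0.05}
    - {"dx": 0.03,"dy": 0,"dz": -0.2,"wx": 0,"wy": 0,"wz": 0}
    - {"dx": 0,"dy": 0,"dz": -0.15,"wx": 0,"wy": 0,"wz": 0}
    - {"dx": 0,"dy": 0.06,"dz": -0.25,"wx": -1,"wy": 0,"wz": 0}
    - {"dx": 0,"dy": 0.06,"dz": -0.25,"wx": -1,"wy": 0,"wz": 0}
    - {"dx": 0,"dy": 0.06,"dz": -0.25,"wx": -1,"wy": 0,"wz": 0}
    - {"dx": 0,"dy": 0.06,"dz": -0.25,"wx": -1,"wy": 0,"wz": 0}
    - {"dx": 0,"dy": 0,"dz": 0,"wx": 0,"wy": 0,"wz": 0}

```text
time_s: 23.82
tcp_pos: [0.5932, 0.1473, 0.0574]
eef_rot: [-50.6, 89.5, 26.3]
contact_force: [-0.3, 0.4, 1.0]
gripper_width: 0.0005
```

```bash
python3 -c "
from clip import *
left()
from snap import *
snap('w17')
"
```

```text
23.82 [ 32.3  24.1 -20.2   0.1 -45.2 -45.4] [0.5932 0.1473 0.0574] zang 76.9 w 0.0005 [-0.3  0.4  1. ]
[[0.007, -0.974, 0.227], [0.004, 0.227, 0.974], [-1.0, -0.006, 0.005]]
r along u 61.3, along t -15.3 mm; tool clip ang 166.9 -> q 0.896 u.y 0.9999674438909608
```

View pics/w17.png

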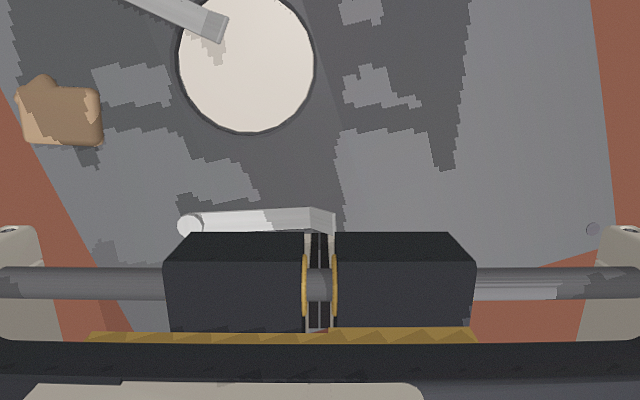

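Call:
arm_command:
  plan:
    - {"dx": 0.12,"dy": 0.06,"dz": -0.25,"wx": -1,"wy": 0.06,"wz": 0.08}
    - {"dx": 0.08,"dy": 0.06,"dz": -0.25,"wx": -1,"wy": 0,"wz": 0}
    - {"dx": 0,"dy": 0.06,"dz": -0.25,"wx": -1,"wy": 0,"wz": 0}
    - {"dx": 0,"dy": 0.06,"dz": -0.25,"wx": -1,"wy": 0,"wz": 0}
    - {"dx": 0,"dy": 0.06,"dz": -0.25,"wx": -1,"wy": 0,"wz": 0}
    - {"dx": 0,"dy": 0.06,"dz": -0.25,"wx": -1,"wy": 0,"wz": 0}
    - {"dx": 0,"dy": 0,"dz": 0,"wx": 0,"wy": 0,"wz": 0}

```text
time_s: 24.45
tcp_pos: [0.5882, 0.12, 0.0581]
eef_rot: [-74.9, 89.5, 29.3]
contact_force: [1.3, -0.3, 0.9]
gripper_width: 0.0004
```

```bash
python3 -c "
from clip import *
left()
"
```

```text
24.45 [ 30.2  23.2 -21.7   0.  -44.6 -15.9] [0.5882 0.12   0.0581] zang 104.2 w 0.0004 [ 1.3 -0.3  0.9]
[[0.008, -0.969, -0.246], [0.005, -0.246, 0.969], [-1.0, -0.009, 0.002]]
r along u 59.0, along t -16.4 mm; tool clip ang 194.2 -> q 1.373 u.y 0.9999564463696399
```

Call:
arm_command:
  plan:
    - {"dx": 0.12,"dy": 0.12,"dz": -0.27,"wx": -1,"wy": 0,"wz": 0.11}
    - {"dx": 0.06,"dy": 0.1,"dz": -0.27,"wx": -1,"wy": 0,"wz": 0}
    - {"dx": 0,"dy": 0.06,"dz": -0.25,"wx": -1,"wy": 0,"wz": 0}
    - {"dx": 0,"dy": 0.06,"dz": -0.25,"wx": -1,"wy": 0,"wz": 0}
    - {"dx": 0,"dy": 0,"dz": 0,"wx": 0,"wy": 0,"wz": 0}

```text
time_s: 24.87
tcp_pos: [0.5912, 0.0999, 0.0568]
eef_rot: [-74.2, 89.7, 47.8]
contact_force: [1.0, -0.2, -0.5]
gripper_width: 0.0008
```

```bash
python3 -c "
from clip import *
left()
from snap import *
snap('w18')
"
```

```text
24.87 [ 28.2  23.3 -21.5  -0.2 -44.8   3.9] [0.5912 0.0999 0.0568] zang 122.0 w 0.0008 [ 1.  -0.2 -0.5]
[[0.004, -0.848, -0.53], [0.004, -0.53, 0.848], [-1.0, -0.005, 0.002]]
r along u 59.3, along t -15.0 mm; tool clip ang 212.0 -> q 1.683 u.y 0.9999845025756059
```

View pics/w18.png

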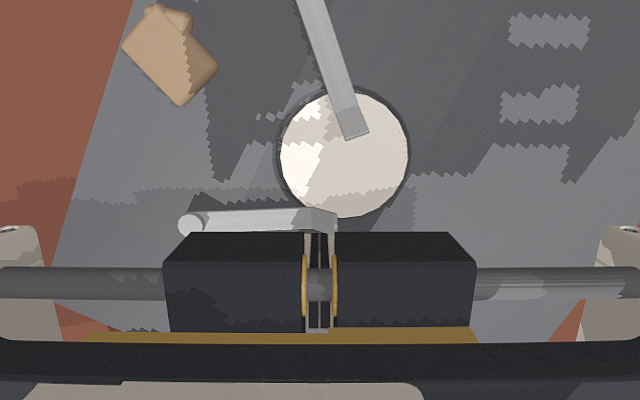

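Call:
arm_command:
  plan:
    - {"dx": 0.03,"dy": 0.08,"dz": -0.26,"wx": -1,"wy": 0,"wz": 0.06}
    - {"dx": 0,"dy": 0.06,"dz": -0.26,"wx": -1,"wy": 0,"wz": 0}
    - {"dx": 0,"dy": 0.06,"dz": -0.25,"wx": -1,"wy": 0,"wz": 0}
    - {"dx": 0,"dy": 0.06,"dz": -0.25,"wx": -1,"wy": 0,"wz": 0}
    - {"dx": 0,"dy": 0,"dz": 0,"wx": 0,"wy": 0,"wz": 0}

```text
time_s: 25.33
tcp_pos: [0.6006, 0.0831, 0.0573]
eef_rot: [-80.6, 89.8, 58.6]
contact_force: [0.5, -0.6, -0.7]
gripper_width: 0.0004
```

```bash
python3 -c "
from clip import *
left()
from snap import *
snap('w19')
"
```

```text
25.33 [ 26.3  23.9 -20.5  -0.1 -45.5  23.1] [0.6006 0.0831 0.0573] zang 139.3 w 0.0004 [ 0.5 -0.6 -0.7]
[[0.001, -0.653, -0.758], [0.002, -0.758, 0.653], [-1.0, -0.003, 0.0]]
r along u 58.7, along t -13.8 mm; tool clip ang 229.3 -> q 1.985 u.y 0.99999603790242
```

View pics/w19.png

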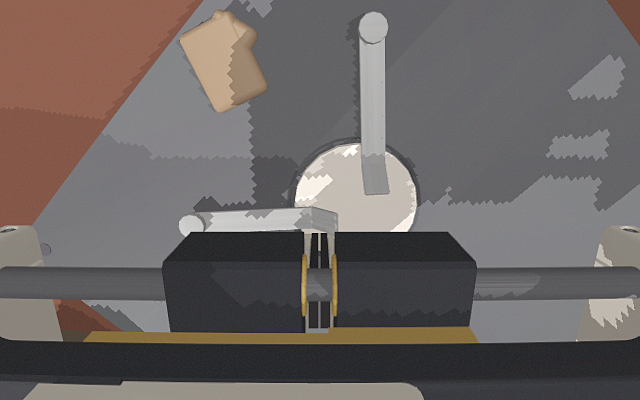

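Call:
arm_command:
  plan:
    - {"dx": 0,"dy": 0,"dz": 0.4,"wx": 0,"wy": 0,"wz": 0}
    - {"dx": 0,"dy": 0,"dz": 0.5,"wx": 0,"wy": 0,"wz": 0}
    - {"dx": -0.6,"dy": 0,"dz": 0,"wx": 0,"wy": 0,"wz": 0}
    - {"dx": -0.9,"dy": 0,"dz": 0.2,"wx": 0,"wy": 0,"wz": 0}
    - {"dx": -0.9,"dy": 0,"dz": 0.3,"wx": 0,"wy": 0,"wz": 0}
    - {"dx": -0.9,"dy": 0,"dz": 0.4,"wx": 0,"wy": 0,"wz": 0}
    - {"dx": -0.6,"dy": 0,"dz": 0.4,"wx": 0,"wy": 0,"wz": 0}
    - {"dx": 0,"dy": 0,"dz": 0,"wx": 0,"wy": 0,"wz": 0}

```text
time_s: 26.05
tcp_pos: [0.56, 0.1187, 0.1372]
eef_rot: [12.8, 89.9, 150.2]
contact_force: [0.3, 0.5, 0.7]
gripper_width: 0.0008
```

```bash
python3 -c "
from clip import *
from snap import *
p,d,c=snap('w20')
K,D,R,t=c
for a,b in ((.0,0),(-.02,0),(0,.02),(.018,-.0),(-.01,-.018),(-.042,.0),(-.05,.03),(.05,0)):
    u,v=proj(c,[[.605+a,.054+b,.04]]).round().astype(int)[0]
    if 3<v<225 and 3<u<637:
        dd=np.median(d[v-2:v+3,u-2:u+3]);print(a,b,u,v,np.round(R.T@(np.array([(u-K[0,2])/K[0,0],(v-K[1,2])/K[0,0],1])*dd-t),4))
p,d=r.capture('side');cv2.imwrite('pics/side20.png',cv2.resize(p[120:300,270:460,::-1],None,fx=3,fy=3,interpolation=cv2.INTER_CUBIC))
"
```

```text
26.05 [ 31.4  16.  -20.   -0.2 -54.1  16.1] [0.56   0.1187 0.1372] zang 137.5 w 0.0008 [0.3 0.5 0.7]
[[-0.002, -0.676, -0.737], [0.001, -0.737, 0.676], [-1.0, 0.001, 0.003]]
0.0 0 342 90 [0.605  0.0542 0.0402]
-0.02 0 362 113 [0.5847 0.0541 0.0402]
0 0.02 320 111 [0.6048 0.0741 0.0404]
0.018 -0.0 324 69 [0.6227 0.0541 0.0404]
-0.01 -0.018 372 83 [0.5949 0.0367 0.0406]
-0.042 0.0 382 137 [0.5633 0.0544 0.0405]
-0.05 0.03 357 174 [0.5552 0.0841 0.0404]
0.05 0 290 30 [0.6545 0.0543 0.0407]
```

View pics/w20.png

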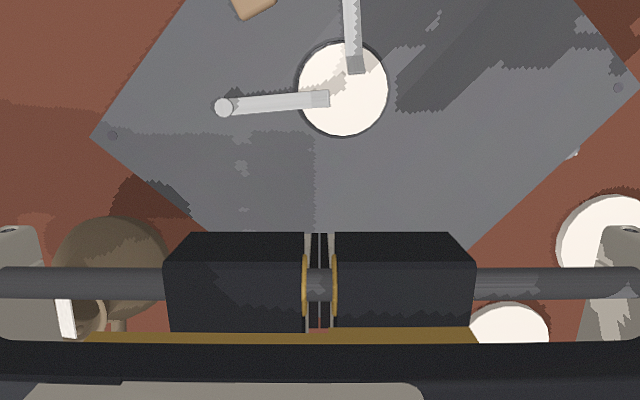

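View pics/side20.png

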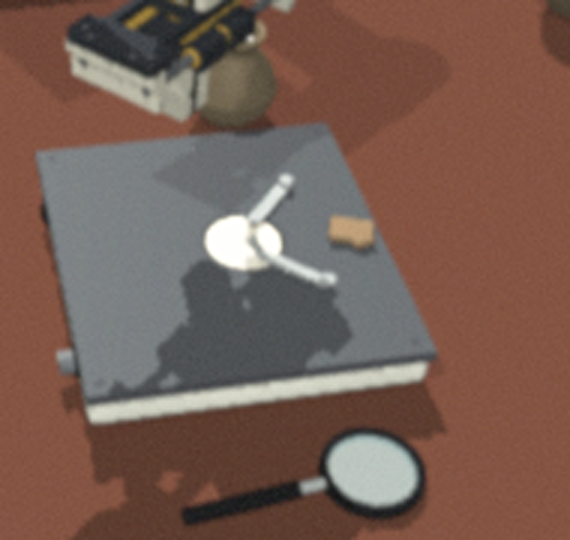

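Run:
```python
from rect import *
f=np.load("w20.npz");c=(f["K"],f["D"],f["R"],f["t"])
for uv,pv,s in(((311,100),(224,107),1),((353.5,56),None,-1)):
    X=toplane(c,uv,.044)[0];P=np.array([.6494,.1186]) if s>0 else np.array([.6611,-.001])
    v=X[:2]-P;g=np.degrees(np.arctan2(v[1],v[0]))%360;q=np.radians((s*(g-5.55))%360-110);print(X,np.hypot(*v),g,"q",q)
s=r.get_state();print(s["time_s"],s["qd"])
```

```text
[0.61425946 0.0734806  0.044     ] 0.05718931071370164 232.08731371462358 q 2.033959825749725
[0.61596259 0.03483663 0.044     ] 0.057633752157646406 141.55234908192162 q 1.9896343480596046
26.15 [-0.90817145  1.70226896 -0.5606153  -0.22687178  0.29827724  1.25621262]
```

Both clips are within range (2.03 and 1.99 rad), the plate is flush, and the arm is clear of everything. I'm handing it in.

```bash
python3 -c "
from plant import r
print(r.close_job())"
```

```text
the job is handed in; nothing more can be done
None
```

The job is done and handed in at about 26 s. The plate lies flush in its recess, and both clip tips are over the glass.

- **Plate:** I used the 60 mm disc on the base; the two discs on the table looked larger. I pushed it across with partly open fingertips. It caught on the chamfer at its rear edge, so I pressed it down from above at about 11 N. In the last check, depth readings on the glass (40.2–40.6 mm) matched the base top around it (40.4–40.7 mm).
- **Right clip:** it swung in on the first try. I measured it at about 1.99 rad, inside the 1.8 to 2.18 range.
- **Left clip:** the first sweep slipped past it at about 0.55 rad because I pushed too close to the pivot. I came in again at the tip and swung it in, to about 2.03 rad.
- **Other items:** the sherd, jug and magnifier were not touched and look unmoved in the last pictures. The arm was well clear of everything when I handed in.
- **Disagreement:** the top and side cameras differed by up to about 7 mm sideways at the start. I relied on the wrist camera, whose repeated plate fixes agreed.

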